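# Close the washed storage jars with their own lids

### The job

The four storage jars are washed and dry: put every lid back on the jar it fits, so that each plug is fully down in the mouth and each flange lies flat on the rim. Lower the lids on gently rather than forcing them, leave the jars standing where they are, and do not knock the salt shaker or the drinking glass.

Things in the scene. Friction and masses are not known exactly. Their poses are not given: they have to be found in the camera images.
- small_jar: small open storage jar of white stoneware with a clay-coloured foot, round, loose on the counter: 72 mm outside diameter, mouth 60 mm wide (wall 6 mm), 64 mm high. Origin: centre of its underside on the counter; z up along its axis.
- small_lid: small round lid, dark wood, knob up: flange 72 mm across, 10 thick; on it a round knob, diameter 26, 28 mm high; under it a grey plug 16 mm deep, 53 mm wide, tapering to 42 at the bottom. Origin: centre of the plug's underside; z up; flange top at 26 mm, knob top at 54. Fits the small jar; seated (flange on the rim), its origin is 48 mm above the jar's. About 50 g.
- medium_jar: medium open storage jar of white stoneware with a clay-coloured foot, round, loose on the counter: 90 mm outside diameter, mouth 78 mm wide (wall 6 mm), 78 mm high. Origin: centre of its underside on the counter; z up along its axis.
- medium_lid: medium round lid, dark wood, knob up: flange 90 mm across, 10 thick; on it a round knob, diameter 26, 28 mm high; under it a grey plug 16 mm deep, 71 mm wide, tapering to 60 at the bottom. Origin: centre of the plug's underside; z up; flange top at 26 mm, knob top at 54. Fits the medium jar; seated (flange on the rim), its origin is 62 mm above the jar's. About 70 g.
- large_jar: large open storage jar of white stoneware with a clay-coloured foot, round, loose on the counter: 108 mm outside diameter, mouth 96 mm wide (wall 6 mm), 86 mm high. Origin: centre of its underside on the counter; z up along its axis.
- large_lid: large round lid, dark wood, knob up: flange 108 mm across, 10 thick; on it a round knob, diameter 26, 28 mm high; under it a grey plug 16 mm deep, 89 mm wide, tapering to 78 at the bottom. Origin: centre of the plug's underside; z up; flange top at 26 mm, knob top at 54. Fits the large jar; seated (flange on the rim), its origin is 70 mm above the jar's. About 100 g.
- square_jar: square open storage jar of white stoneware with rounded corners and a clay-coloured foot, loose on the counter: 84 mm square outside, mouth 72 mm square (wall 6 mm), 72 mm high. Origin: centre of its underside on the counter; z up, x and y square to its sides.
- square_lid: square lid, dark wood, knob up: flange 84 mm square, 10 thick; on it a round knob, diameter 26, 28 mm high; under it a grey plug 16 mm deep, 65 mm square, tapering to 54. Origin: centre of the plug's underside; z up, x, y along its sides; flange top at 26 mm, knob top at 54. Fits the square jar, sides in line; seated (flange on the rim), its origin is 56 mm above the jar's. About 80 g.
- salt_shaker: a bystander: clear salt shaker with a perforated cap, 44 mm in diameter, 90 mm high, standing loose among the jars and lids. Origin: centre of its underside.
- glass: a bystander: empty drinking glass, 81 mm in diameter, 91 mm high, standing loose near the sink. Origin: centre of its underside.

How it is judged:
By the outcome, as a careful person would: the job done as asked, in the order asked, and still so for the second after the job is handed in, with the robot touching nothing.
It also fails if it takes over 109 s, if anything falls off the work surface, if the arm or the gripper's body presses on something with over 40 N, if the wrist force passes 120 N, or if a joint passes its speed limit or range.

### The arm

A 6-joint arm with a two-finger parallel gripper is mounted at the origin on a cart in front of the work surface, level with it; the furniture and walls round the work are solid. World frame = base frame: x ahead of the robot, y to its left, z up, the work surface at z = 0. Lengths are in m, angles in rad, forces in N, time in s.
With the tool pointing down it reaches from about 0.25 to 0.775 m from the base axis. Payload 4 kg.
Tool frame: the origin (TCP) lies midway between the tips of the shut fingers; the grasp point (between the pads) lies robot.tcp_to_grasp behind it (robot.tcp_to_grasp is the distance from the TCP to the grasp point, in m); y points along the fingers, x is the direction in which the jaws open and shut, and the axes are right-handed (so a half turn about y gives the same grasp; the last joint's range is limited). The gripper opens to 94 mm and grips with 3 to 60 N. Pads are 16 mm wide; open, the fingers measure 119 mm over their backs; the gripper's body (75 mm by 177 mm) begins 78 mm behind the grasp point.
Start: joints at [-1.25, 0.087, 1.371, -0, 1.684, -0.103], TCP at [0.226, -0.501, 0.174] pointing down, gripper open.
Joint ranges: [-3.1, 3.1], [-0.76, 2.03], [0.27, 2.55], [-1.08, 4.22], [0.17, 2.65], [-2.57, 2.57]. Speed limits (rad/s): [2.79, 2.79, 3.14, 3.14, 3.14, 3.14].

### API

Orientations are given as [roll, pitch, yaw] about the fixed x, y, z axes, in that order (R = Rz(yaw) Ry(pitch) Rx(roll)).
In Python, from bench import robot gives the robot as it stands.
- The arm moves only by the tool arm_command, never from a script. Its argument "series" is text: rows parted by semicolons, each of 7 numbers parted by spaces: the turn, a rotation vector about the tool's x, y, z in rad, then the shift along the tool's x, y, z in m, then the finger opening in m, from 0 to 0.094. A call has 1 to 12 rows; each row shifts and turns the pose as measured when the row begins, along the tool's axes as they then stand; what a row does not reach is not made up. A row lasts 1/10 s, in which the tool goes at most 50 mm and 8.59 degrees, less where a joint would pass 70% of its speed; a pose out of reach is approached as far as the arm can. A call with a gripper value outside its range is refused whole. The fingers move at their own pace and stop on an object; the grip force is fixed at half the most. Time passes only in rows, so rows that do not move let the fingers close. It gives the time, the measured TCP pose, the force and the opening at its end, in the units of the state.
- robot.get_obs(): the state, without advancing time (a new reading comes with each control period).
- robot.snapshot(name): name is "side" or "top"; returns the picture (400x640x3 uint8, blue, green, red); there is no depth.
- robot.camera_params(name): a dict with "fx", "fy", "cx", "cy" (pixels), "distortion" ([k1, k2, p1, p2, k3] as OpenCV has them; the pictures are not rectified), "extrinsics" (4x4, takes a point from camera to world coordinates). Camera axes: x right, y up, looking along -z (the intrinsics and any distortion apply to the point x, -y, -z); pixel columns grow to the right and rows downward; lengths in m; the calibration is good to about 2 mm. A picture is of the moment at which its call begins. camera_params takes no time and is no camera call.
- robot.close_job(): hands the job in, once; it reports no verdict.
Trained networks look in the newest picture that a camera, given by its name, has taken for a name from the list of things; names that differ only in an ending like _2 or _b are one class to them, and where a whole thing is asked for, a point or a joint stands for the part that bears it (a point fixed in the world has none). Each returns a list of dicts, best first, with "score" (0 to 1); they miss things now and then, are a little off and sometimes report something else, mostly with a low value. They report only what shows in the picture. A call takes as long as a camera call.
- robot.spot_in(camera, target): "centre" ([x, y, z] in m, in the coordinates of the camera as it stood for that picture, good to about 4 mm: the middle of the surface that is visible of it).
The state is a dict: "time": time; "joint_positions": joint angles; "qvel": joint speeds; "joint_torque": joint torques, N m; "tool_pos": TCP position; "ee_rot": TCP orientation; "wrist_force": force on the tool from outside, world axes, zero at the start; "wrist_torque": the same for the moment, N m; "width": finger opening in m.
Only numpy, scipy, OpenCV 4.12 (cv2) and the standard library are available. Lean on these libraries where they do the work, as an engineer would, in place of code of your own. Each camera call takes 0.05 s, during which the arm holds its last target.

## Working session

There is one attempt and no reset: what is moved stays moved. The work goes in short steps, Python scripts to look and compute and a tool call to move; the robot and the scene stay as the last step left them, time stands still between calls to the robot, and variables do not carry over. Pictures are saved under pics/ and viewed, and the job is handed in when it is done.

Besides the shell and the picture viewer there is one more tool, called after ">>>" by a JSON object that holds its "op" and its "data". arm_command: Moves the arm, as the interface text tells. Its arguments: {"type":"object","properties":{"series":{"type":"string"}},"required":["series"]}

```bash
ls; mkdir -p pics; python3 - <<'E'
from bench import robot
import cv2,numpy as np
np.set_printoptions(precision=4,suppress=True)
print(robot.get_obs(), robot.tcp_to_grasp)
for n in ("side","top"):
    im=robot.snapshot(n); cv2.imwrite(f"pics/{n}0.png",im); print(n,robot.camera_params(n))
E
```

```text
pics
{'time': 0.0, 'joint_positions': array([-1.2501,  0.0879,  1.3722, -0.    ,  1.6836, -0.1031]), 'qvel': array([-0.0002, -0.0007, -0.0003,  0.0009, -0.0002,  0.0014]), 'joint_torque': array([  0.002 , -34.0171, -30.2427,   0.0721,   0.0328,  -0.0002]), 'tool_pos': array([ 0.226 , -0.5008,  0.173 ]), 'ee_rot': array([-1.5706,  0.0021, -1.147 ]), 'wrist_force': array([ 0.234 ,  0.5973, -0.2452]), 'wrist_torque': array([-0.0842, -0.0029, -0.0234]), 'width': 0.0943344238552171} 0.0188
side {'fx': 400.42525309551155, 'fy': 400.42525309551155, 'cx': 315.0362429137432, 'cy': 199.17284208544447, 'distortion': array([-0.0539,  0.    ,  0.    ,  0.    ,  0.    ]), 'extrinsics': array([[ 0.9939, -0.0702,  0.0854,  0.6474],
       [ 0.1098,  0.7157, -0.6897, -0.8652],
       [-0.0128,  0.6949,  0.719 ,  0.9302],
       [ 0.    ,  0.    ,  0.    ,  1.    ]])}
top {'fx': 363.9695538297647, 'fy': 363.9695538297647, 'cx': 318.2600133721275, 'cy': 204.07323646163758, 'distortion': array([0.0097, 0.    , 0.    , 0.    , 0.    ]), 'extrinsics': array([[ 0.003 ,  0.9885, -0.1515,  0.3562],
       [-0.9996,  0.0069,  0.0257, -0.0072],
       [ 0.0264,  0.1514,  0.9881,  1.1804],
       [ 0.    ,  0.    ,  0.    ,  1.    ]])}
```

View pics/side0.png

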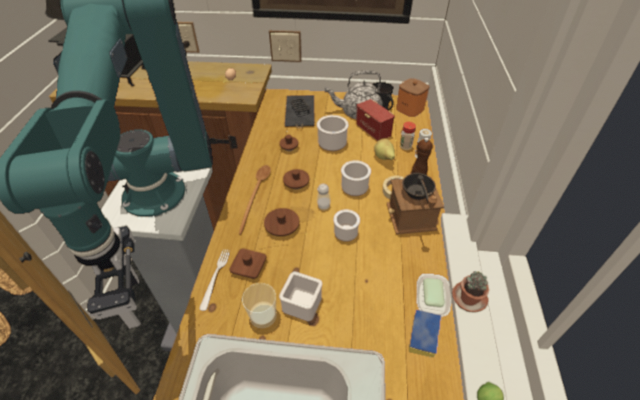

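View pics/top0.png

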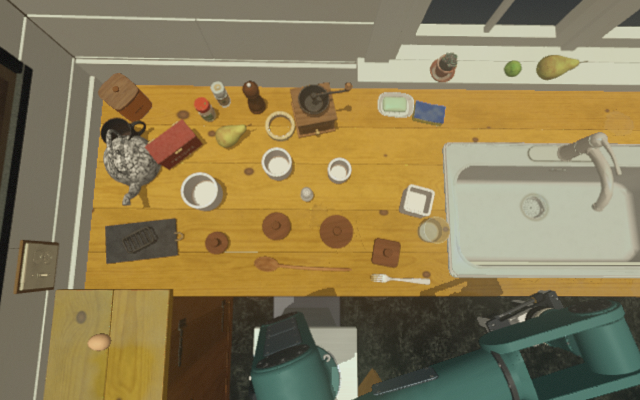

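```bash
cat > h.py <<'E'
import cv2,numpy as np
np.set_printoptions(precision=4,suppress=True)
from bench import robot
P={n:robot.camera_params(n) for n in("side","top")}
def K(n):
    p=P[n]; return np.array([[p['fx'],0,p['cx']],[0,p['fy'],p['cy']],[0,0,1.]])
F=np.diag([1,-1,-1.])
def proj(n,X):
    E=P[n]['extrinsics']; R=F@E[:3,:3].T; t=-R@E[:3,3]
    return cv2.projectPoints(np.asarray(X,float).reshape(-1,3),cv2.Rodrigues(R)[0],t,K(n),P[n]['distortion'])[0].reshape(-1,2)
def ray(n,uv):
    E=P[n]['extrinsics']; u=cv2.undistortPoints(np.array([[uv]],float),K(n),P[n]['distortion'])[0,0]
    d=E[:3,:3]@np.array([u[0],-u[1],-1]); return E[:3,3],d
def onz(n,uv,z):
    o,d=ray(n,uv); return o+d*(z-o[2])/d[2]
def tri(uvs):
    A=np.zeros((3,3));b=np.zeros(3)
    for n,uv in uvs.items():
        o,d=ray(n,uv); d=d/np.linalg.norm(d); M=np.eye(3)-np.outer(d,d); A+=M;b+=M@o
    return np.linalg.solve(A,b)
def world(n,c): E=P[n]['extrinsics']; return E[:3,:3]@np.asarray(c)+E[:3,3]
E
python3 - <<'E'
from h import *
for n in("top","side"):
    for t in "small_jar medium_jar large_jar square_jar small_lid medium_lid large_lid square_lid salt_shaker glass".split():
        r=robot.spot_in(n,t)
        for q in r[:2]:
            w=world(n,q['centre']); print(n,t,round(q['score'],2),w,proj(n,w)[0].round(1))
print(robot.get_obs()['time'])
im=cv2.imread('pics/top0.png'); cv2.imwrite('pics/topz.png',cv2.resize(im[140:275,180:450],None,fx=2.95,fy=2.95,interpolation=cv2.INTER_CUBIC))
im=cv2.imread('pics/side0.png'); cv2.imwrite('pics/sidez.png',cv2.resize(im[105:335,190:410],None,fx=2.6,fy=2.6,interpolation=cv2.INTER_CUBIC))
E
```

```text
top small_jar 0.94 [ 0.6469 -0.1049  0.0329] [339.3 169.3]
top medium_jar 0.64 [0.668 0.1   0.031] [276.1 162.5]
top large_jar 0.62 [0.5668 0.3342 0.0315] [201.6 192.6]
top square_jar 0.94 [ 0.5423 -0.3537  0.0342] [416.8 201.6]
top small_lid 0.64 [0.4092 0.2781 0.0212] [217.9 242.6]
top large_lid 0.57 [ 0.4452 -0.0913  0.0282] [335.3 231.5]
top square_lid 0.57 [ 0.3778 -0.2504  0.026 ] [385.6 253.2]
top salt_shaker 0.57 [0.551  0.0016 0.08  ] [306.1 195.6]
top glass 0.69 [ 0.4473 -0.4089  0.0356] [435.4 231.2]
side small_jar 0.72 [ 0.6434 -0.1096  0.0446] [346.2 224.8]
side medium_jar 0.7 [0.6605 0.071  0.0476] [354.8 181.7]
side large_jar 0.8 [0.5678 0.2993 0.0549] [331.7 135.1]
side square_jar 0.88 [ 0.5424 -0.3449  0.0437] [300.8 293. ]
side small_lid 0.82 [0.4155 0.2713 0.0253] [289.2 144. ]
side medium_lid 0.83 [0.4706 0.0831 0.0264] [296.8 180.1]
side large_lid 0.93 [ 0.4536 -0.1055  0.024 ] [282.3 223.5]
side large_lid 0.61 [ 0.6421 -0.1116  0.043 ] [345.7 225.7]
side square_lid 0.87 [ 0.3855 -0.2656  0.0314] [247.5 264.5]
side salt_shaker 0.58 [ 0.562  -0.0126  0.0527] [321.6 197.1]
side salt_shaker 0.33 [ 0.4516 -0.3795  0.0549] [262.2 299.5]
side glass 0.77 [ 0.4534 -0.3819  0.0513] [262.9 301.2]
1.1
```

View pics/topz.png

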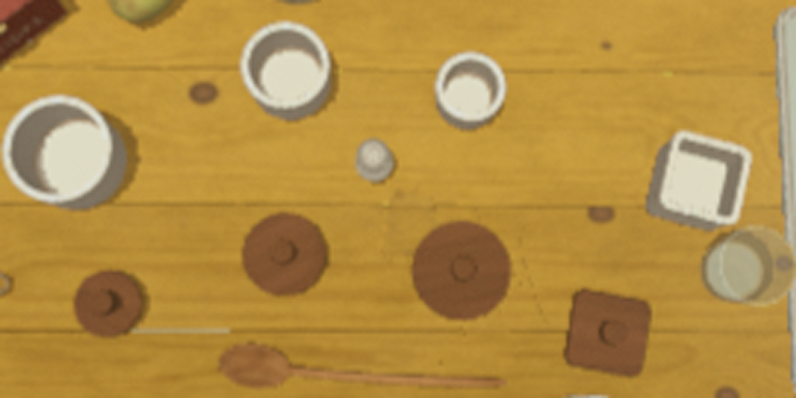

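View pics/sidez.png

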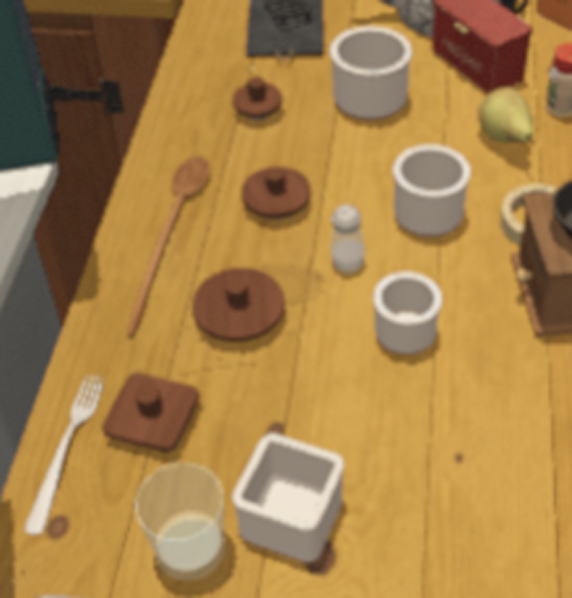

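```bash
cat > fit.py <<'E'
from h import *
from scipy.optimize import minimize
S=4
def circ(r,z,n=48): a=np.arange(n)*2*np.pi/n; return np.c_[r*np.cos(a),r*np.sin(a),np.full(n,z)]
def sq(h,z,c=.01):
    p=[]
    for k in range(4):
        a=np.linspace(0,np.pi/2,6)+k*np.pi/2
        cx=(h-c)*np.sqrt(2)*np.array([np.cos(np.pi/4+k*np.pi/2),np.sin(np.pi/4+k*np.pi/2)])
        p+=[[cx[0]+c*np.cos(t),cx[1]+c*np.sin(t),z] for t in a]
    return np.array(p)
def parts(name):
    if 'jar' in name:
        r,h={'small_jar':(.036,.064),'medium_jar':(.045,.078),'large_jar':(.054,.086),'square_jar':(.042,.072)}[name]
        f=sq if 'square' in name else circ
        return [np.r_[f(r,0.0),f(r,h)]]
    r={'small_lid':.036,'medium_lid':.045,'large_lid':.054,'square_lid':.042}[name]
    f=(lambda r,z:sq(r,z,.004)) if 'square' in name else circ
    return [np.r_[f(r,.016),f(r,.026)],np.r_[circ(.013,.026),circ(.013,.054)]]
def render(name,n,pose,box):
    x,y,z,w=pose; c,s=np.cos(w),np.sin(w); R=np.array([[c,-s,0],[s,c,0],[0,0,1]])
    x0,y0,x1,y1=box; m=np.zeros(((y1-y0)*S,(x1-x0)*S),np.uint8)
    for p in parts(name):
        uv=(proj(n,p@R.T+[x,y,z])-[x0,y0]+.5)*S-.5
        cv2.fillPoly(m,[np.round(cv2.convexHull(uv.astype(np.float32))*16).astype(np.int32)],255,shift=4)
    return m
def mask(name,im):
    if 'lid' in name:
        g=cv2.cvtColor(im,cv2.COLOR_BGR2LAB).astype(float)
        return im[...,2].astype(float),None
    return None
def segf(name,im,box):
    x0,y0,x1,y1=box; c=cv2.resize(im[y0:y1,x0:x1],None,fx=S,fy=S,interpolation=cv2.INTER_LINEAR)
    h=cv2.cvtColor(c,cv2.COLOR_BGR2HSV)
    if 'lid' in name: m=(h[...,2]<145)&(h[...,0]<14)
    else: m=h[...,1]<95
    m=m.astype(np.uint8)*255
    k,l,st,ce=cv2.connectedComponentsWithStats(m)
    return l,st,m
def fit(name,ims,guess,free,dbg=None):
    data={}
    for n,im in ims.items():
        u=proj(n,[[guess[0],guess[1],.03]])[0]; R=32
        box=[int(u[0])-R,int(u[1])-R,int(u[0])+R,int(u[1])+R]; l,st,m=segf(name,im,box)
        cc=render(name,n,[*guess,0,0],box)
        ids=np.bincount(l[(cc>0)&(l>0)],minlength=2); k=ids.argmax(); mm=(l==k).astype(np.uint8)*255
        mm=cv2.morphologyEx(mm,cv2.MORPH_OPEN,np.ones((9,9)))
        cs,_=cv2.findContours(mm,0,1); cv2.drawContours(mm,cs,-1,255,-1)
        data[n]=(box,mm)
    def cost(v):
        p=[guess[0],guess[1],0,0]
        for i,k in enumerate(free): p[k]=v[i]
        t=0
        for n,(b,mm) in data.items():
            r=render(name,n,p,b); t+=1-np.sum((r>0)&(mm>0))/np.sum((r>0)|(mm>0))
        return t
    best=None
    for w0 in ([-.6,-.3,0,.3,.6] if 3 in free else [0]):
        v0=[[guess[0],guess[1],0,w0][k] for k in free]
        sx=np.vstack([v0]+[np.array(v0)+np.eye(len(v0))[i]*(.012 if free[i]<3 else .15) for i in range(len(v0))])
        r=minimize(cost,v0,method='Nelder-Mead',options=dict(initial_simplex=sx,xatol=1e-4,fatol=1e-4,maxiter=300))
        if best is None or r.fun<best.fun: best=r
    p=[guess[0],guess[1],0,0]
    for i,k in enumerate(free): p[k]=best.x[i]
    if dbg is not None:
        for n,(b,mm) in data.items():
            o=cv2.resize(ims[n][b[1]:b[3],b[0]:b[2]],None,fx=S,fy=S,interpolation=cv2.INTER_CUBIC)
            r=render(name,n,p,b)
            for q,col in((mm,(255,255,0)),(r,(0,0,255))):
                cs,_=cv2.findContours(q,0,1); cv2.drawContours(o,cs,-1,col,1)
            dbg.append(cv2.resize(o,(195,195)))
    return np.array(p),best.fun
G=dict(small_jar=(.645,-.107),medium_jar=(.667,.09),large_jar=(.567,.325),square_jar=(.542,-.35),small_lid=(.412,.275),medium_lid=(.47,.085),large_lid=(.45,-.098),square_lid=(.382,-.258))
E
cat > f1.py <<'E'
from fit import *
ims={n:cv2.imread(f'pics/{n}0.png') for n in('side','top')}
d=[]
for k,g in G.items():
    sqr=[3] if 'square' in k else []
    p,c=fit(k,ims,g,[0,1,2]+sqr,d); p2,c2=fit(k,ims,g,[0,1]+sqr)
    s=[fit(k,{n:ims[n]},g,[0,1]+sqr)[0][[0,1,3]] for n in ims]
    print(k,p,round(c,3),'| z0',p2[[0,1,3]],round(c2,3),'|',*s)
cv2.imwrite('pics/fit.png',np.vstack([np.hstack(d[i:i+4]) for i in range(0,16,4)])[:, :])
E
python3 f1.py; python3 -c "
import cv2;i=cv2.imread('pics/fit.png');cv2.imwrite('pics/fit.png',cv2.resize(i,(600,600)))"
```

```text
small_jar [ 0.6424 -0.1025  0.0049  0.    ] 0.145 | z0 [ 0.6431 -0.1012  0.    ] 0.171 | [ 0.6421 -0.096   0.    ] [ 0.644  -0.1029  0.    ]
medium_jar [0.6611 0.0965 0.0035 0.    ] 0.122 | z0 [0.6612 0.0975 0.    ] 0.128 | [0.6606 0.1022 0.    ] [0.662 0.097 0.   ]
large_jar [0.567  0.3303 0.001  0.    ] 0.107 | z0 [0.5673 0.3308 0.    ] 0.108 | [0.5666 0.3359 0.    ] [0.5673 0.3296 0.    ]
square_jar [ 0.543  -0.3492  0.0018 -0.2493] 0.08 | z0 [ 0.543  -0.3495 -0.2552] 0.092 | [ 0.5429 -0.3474  1.3071] [ 0.5429 -0.3514 -0.2556]
small_lid [ 0.4092  0.2902 -0.011   0.    ] 0.655 | z0 [0.4095 0.2846 0.    ] 0.674 | [0.4095 0.2846 0.    ] [0.4125 0.2811 0.    ]
medium_lid [ 0.4632  0.1048 -0.0109  0.    ] 0.937 | z0 [0.4646 0.1008 0.    ] 0.951 | [0.4645 0.1009 0.    ] [0.4617 0.0925 0.    ]
large_lid [ 0.4465 -0.0838 -0.0165  0.    ] 0.982 | z0 [ 0.4467 -0.0912  0.    ] 1.003 | [ 0.4466 -0.0912  0.    ] [ 0.45  -0.098  0.   ]
square_lid [ 0.3774 -0.2492 -0.0098  1.4014] 0.656 | z0 [ 0.3833 -0.2512 -0.1652] 0.675 | [ 0.3823 -0.2509 -0.1136] [ 0.3825 -0.2494 -0.0887]
```

View pics/fit.png

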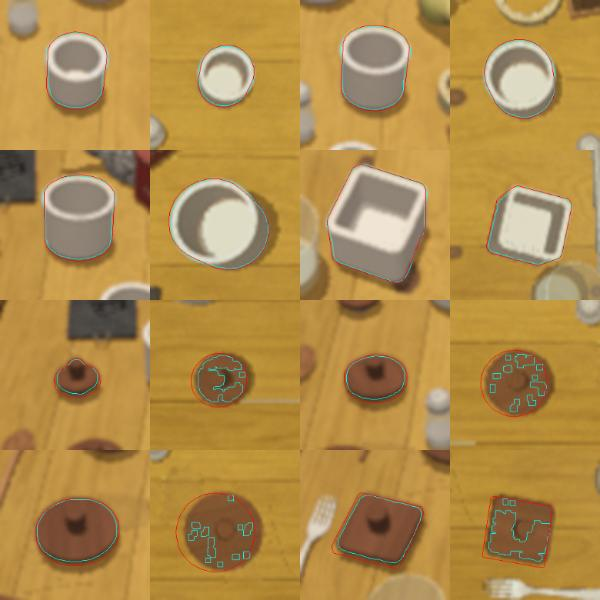

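```bash
python3 - <<'E'
import re
from h import *
for n,uvs in (('top',[(276,235),(276,245),(268,226),(336,240),(300,240),(217,249),(225,250)]),('side',[(296,186),(285,180),(270,230),(296,196),(296,205)])):
    im=cv2.imread(f'pics/{n}0.png'); h=cv2.cvtColor(im,cv2.COLOR_BGR2HSV)
    print(n,[(u,im[u[1],u[0]].tolist(),h[u[1],u[0]].tolist()) for u in uvs])
s=open('fit.py').read()
s=s.replace("m=(h[...,2]<145)&(h[...,0]<14)","m=c[...,1].astype(int)<G0").replace("h[...,1]<95","h[...,1]<115").replace("f(r,0.0)","f(r,0.005)")
open('fit.py','w').write(s.replace("S=4","S=4;G0=95"))
E
python3 f1.py; python3 -c "
import cv2;i=cv2.imread('pics/fit.png');cv2.imwrite('pics/fit.png',cv2.resize(i,(600,600)))"
```

```text
top [((276, 235), [52, 87, 134], [13, 156, 134]), ((276, 245), [55, 144, 186], [20, 180, 186]), ((268, 226), [46, 83, 126], [14, 162, 126]), ((336, 240), [48, 81, 125], [13, 157, 125]), ((300, 240), [45, 129, 172], [20, 188, 172]), ((217, 249), [48, 81, 123], [13, 155, 123]), ((225, 250), [41, 91, 121], [19, 169, 121])]
side [((296, 186), [45, 69, 110], [11, 151, 110]), ((285, 180), [53, 76, 123], [10, 145, 123]), ((270, 230), [49, 73, 117], [11, 148, 117]), ((296, 196), [68, 145, 191], [19, 164, 191]), ((296, 205), [73, 150, 195], [19, 160, 195])]
small_jar [ 0.6425 -0.1024  0.0036  0.    ] 0.09 | z0 [ 0.6429 -0.1014  0.    ] 0.122 | [ 0.6423 -0.0996  0.    ] [ 0.6433 -0.1029  0.    ]
medium_jar [0.6606 0.096  0.0026 0.    ] 0.071 | z0 [0.6612 0.0965 0.    ] 0.083 | [0.6603 0.099  0.    ] [0.6616 0.0964 0.    ]
large_jar [0.5665 0.3285 0.0012 0.    ] 0.062 | z0 [0.5671 0.3293 0.    ] 0.066 | [0.5665 0.3298 0.    ] [0.5672 0.3288 0.    ]
square_jar [ 0.5428 -0.3497  0.0028 -0.2593] 0.06 | z0 [ 0.5431 -0.3504 -0.2579] 0.067 | [ 0.5438 -0.349  -0.2176] [ 0.5432 -0.3504 -0.2623]
small_lid [ 0.41    0.2829 -0.0072  0.    ] 0.143 | z0 [0.4101 0.2802 0.    ] 0.249 | [0.4119 0.2742 0.    ] [0.4094 0.281  0.    ]
medium_lid [ 0.4642  0.0963 -0.0065  0.    ] 0.13 | z0 [0.4642 0.093  0.    ] 0.227 | [0.4662 0.09   0.    ] [0.4625 0.0963 0.    ]
large_lid [ 0.4479 -0.0923 -0.0093  0.    ] 0.134 | z0 [ 0.4486 -0.0972  0.    ] 0.21 | [ 0.4501 -0.0999  0.    ] [ 0.446  -0.0926  0.    ]
square_lid [ 0.3811 -0.2528 -0.009  -0.1775] 0.12 | z0 [ 0.3828 -0.2535 -0.1835] 0.259 | [ 0.3843 -0.2587 -0.1904] [ 0.3808 -0.2509 -0.1452]
```

View pics/fit.png

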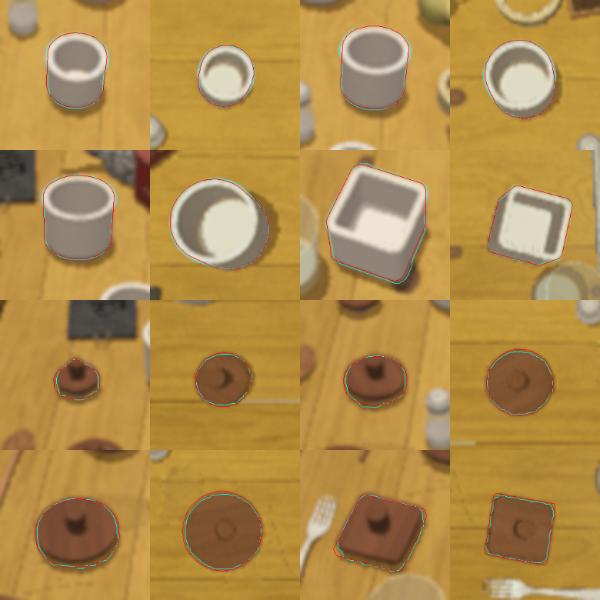

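```bash
sed -i 's/m=c\[...,1\].astype(int)<G0/m=(h[...,0]<16)/' fit.py
python3 f1.py; python3 -c "
import cv2;i=cv2.imread('pics/fit.png');cv2.imwrite('pics/fit.png',cv2.resize(i[390:],(780,390)))"
```

```text
small_jar [ 0.6425 -0.1024  0.0036  0.    ] 0.09 | z0 [ 0.6429 -0.1014  0.    ] 0.122 | [ 0.6423 -0.0996  0.    ] [ 0.6433 -0.1029  0.    ]
medium_jar [0.6606 0.096  0.0026 0.    ] 0.071 | z0 [0.6612 0.0965 0.    ] 0.083 | [0.6603 0.099  0.    ] [0.6616 0.0964 0.    ]
large_jar [0.5665 0.3285 0.0012 0.    ] 0.062 | z0 [0.5671 0.3293 0.    ] 0.066 | [0.5665 0.3298 0.    ] [0.5672 0.3288 0.    ]
square_jar [ 0.5428 -0.3497  0.0028 -0.2593] 0.06 | z0 [ 0.5431 -0.3504 -0.2579] 0.067 | [ 0.5438 -0.349  -0.2176] [ 0.5432 -0.3504 -0.2623]
small_lid [ 0.4096  0.2868 -0.0049  0.    ] 0.279 | z0 [0.4108 0.2823 0.    ] 0.291 | [0.4121 0.2823 0.    ] [0.4102 0.2839 0.    ]
medium_lid [ 0.4639  0.0989 -0.0047  0.    ] 0.196 | z0 [0.4651 0.0976 0.    ] 0.207 | [0.4634 0.0975 0.    ] [0.4606 0.0963 0.    ]
large_lid [ 0.448  -0.0915 -0.0052  0.    ] 0.169 | z0 [ 0.4476 -0.0926  0.    ] 0.182 | [ 0.4486 -0.0945  0.    ] [ 0.4484 -0.0943  0.    ]
square_lid [ 0.3804 -0.2508 -0.0058  1.401 ] 0.208 | z0 [ 0.3813 -0.2534  1.4014] 0.228 | [ 0.3825 -0.2526  1.3555] [ 0.3805 -0.2525 -0.2219]
```

View pics/fit.png

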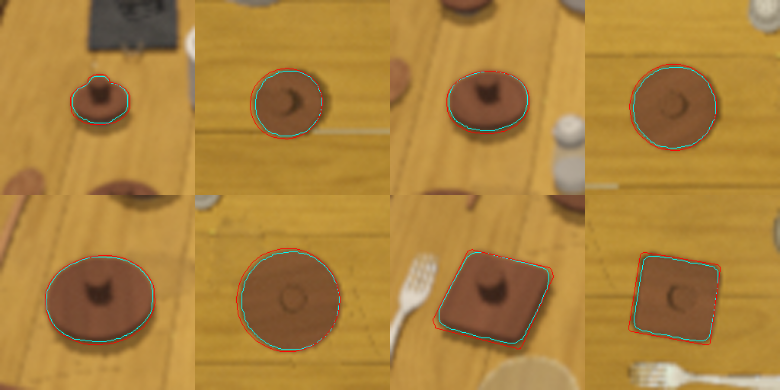

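>>> {"op": "arm_command", "data": {"series": "0 -0.1434 0 0 0 0 0.06;0 -0.1434 0 0 0 0 0.06;0 -0.1434 0 0 0 0 0.06;0 -0.1434 0 0 0 0 0.06;0 -0.1434 0 0 0 0 0.06;0 -0.1434 0 0 0 0 0.06;0 -0.1434 0 0 0 0 0.06;0 -0.1434 0 0 0 0 0.06;0 0 0 0 0 0 0.06"}}

```text
time: 2.0
tool_pos: [0.2262, -0.5014, 0.1742]
ee_rot: [-1.571, -0.0, 0.047]
wrist_force: [-0.7, -0.3, 0.9]
width: 0.0598
```

>>> {"op": "arm_command", "data": {"series": "0 0.047 0 0 0 0 0.06;0 0 0 0.02 0 0.031 0.06;0 0 0 0.02 0 0.031 0.06;0 0 0 0.02 0 0.031 0.06;0 0 0 0.02 0 0.031 0.06;0 0 0 0.02 0 0.031 0.06;0 0 0 0.02 0 0.031 0.06;0 0 0 0.02 0 0.031 0.06;0 0 0 0.015 0 0.031 0.06;0 0 0 0 0 0 0.06"}}

```text
time: 3.0
tool_pos: [0.3912, -0.2487, 0.1738]
ee_rot: [-1.571, -0.003, -0.042]
wrist_force: [-0.2, -0.6, -0.9]
width: 0.06
```

>>> {"op": "arm_command", "data": {"series": "0 -0.03 0 -0.01 0.03 -0.004 0.06;0 0 0 0 0.04 0 0.06;0 0 0 0 0.035 0 0.06;0 0 0 0 0 0 0.06;0 0 0 0 0 0 0.06"}}

```text
time: 3.5
tool_pos: [0.3823, -0.2555, 0.0693]
ee_rot: [-1.578, -0.007, -0.021]
wrist_force: [0.1, 0.2, 0.1]
width: 0.0601
```

```bash
python3 - <<'E'
from h import *
o=robot.get_obs(); print(o['tool_pos'],o['ee_rot'],o['width'])
for n in('side','top'):
    im=robot.snapshot(n); cv2.imwrite(f'pics/{n}1.png',im); u=proj(n,o['tool_pos'])[0].astype(int); print(u)
    c=im[u[1]-50:u[1]+50,u[0]-50:u[0]+50]; cv2.imwrite(f'pics/{n}1z.png',cv2.resize(c,None,fx=4,fy=4,interpolation=cv2.INTER_CUBIC))
cv2.imwrite('pics/1z.png',np.hstack([cv2.imread(f'pics/{n}1z.png') for n in('side','top')]))
E
```

```text
[ 0.3823 -0.2555  0.0693] [-1.5782 -0.0073 -0.021 ] 0.060080432374892176
[245 253]
[390 251]
```

View pics/1z.png

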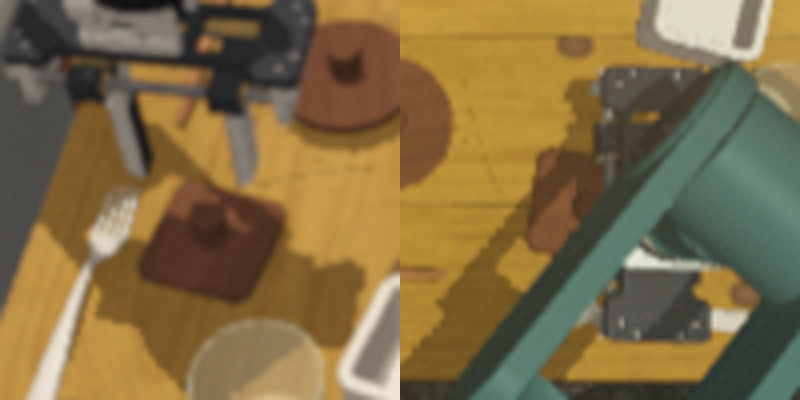

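>>> {"op": "arm_command", "data": {"series": "0 0 0 -0.001 0.02 0.003 0.06;0 0 0 0 0.018 0 0.06;0 0 0 0 0 0 0.06;0 0 0 0 0 0 0.06"}}

```text
time: 4.0
tool_pos: [0.3874, -0.2584, 0.0407]
ee_rot: [-1.59, -0.021, -0.023]
wrist_force: [-0.5, -0.7, 0.5]
width: 0.06
```

```bash
python3 - <<'E'
from h import *
for i in range(3):
    o=robot.get_obs(); print(o['time'],o['tool_pos'],o['ee_rot'],o['joint_positions'],o['qvel'])
    robot.snapshot('top')
E
```

```text
4.0 [ 0.3874 -0.2584  0.0407] [-1.5899 -0.0214 -0.0231] [-0.7091 -0.0585  1.7879 -0.0012  1.3836 -0.6856] [-0.0018 -0.0033 -0.0095 -0.0005  0.007   0.0035]
4.05 [ 0.3875 -0.2585  0.0408] [-1.5901 -0.0215 -0.023 ] [-0.7091 -0.0586  1.7878 -0.0013  1.3835 -0.6857] [ 0.002  -0.0009  0.0043  0.0001 -0.0016 -0.0026]
4.1 [ 0.3874 -0.2584  0.0406] [-1.59   -0.0215 -0.0228] [-0.709  -0.0586  1.7882 -0.0013  1.3833 -0.6858] [ 0.003   0.0019  0.0082 -0.0013 -0.0031 -0.0015]
```

```bash
cat > go.py <<'E'
import sys
from h import *
from scipy.spatial.transform import Rotation as Ro
o=robot.get_obs(); x,y,z,yaw=map(float,sys.argv[1:5])
R=Ro.from_euler('xyz',o['ee_rot']); T=Ro.from_euler('xyz',[-np.pi/2,0,yaw])
rv=(R.inv()*T).as_rotvec(); d=R.inv().apply(np.array([x,y,z])-o['tool_pos'])
print('now',o['tool_pos'],o['ee_rot'],'F',o['wrist_force'],'w',round(o['width'],4),'t',o['time'])
print('turn',rv.round(3),'shift(cur tool)',d.round(4),'dist',np.linalg.norm(d).round(3),'shift(goal tool)',T.inv().apply(np.array([x,y,z])-o['tool_pos']).round(4))
E
python3 go.py .3815 -.2525 .045 0
```

```text
now [ 0.3873 -0.2582  0.0403] [-1.5897 -0.0212 -0.0228] F [ 0.1813  0.6425 -0.417 ] w 0.0599 t 4.15
turn [ 0.019 -0.023  0.021] shift(cur tool) [-0.0058 -0.0049  0.0055] dist 0.009 shift(goal tool) [-0.0058 -0.0047  0.0057]
```

>>> {"op": "arm_command", "data": {"series": "0.019 -0.023 0.021 -0.006 -0.005 0.0055 0.06"}}

```text
time: 4.25
tool_pos: [0.3811, -0.2524, 0.0455]
ee_rot: [-1.571, 0.0, 0.0]
wrist_force: [0.2, 0.4, 0.2]
width: 0.0599
```

```bash
python3 -c "
from bench import robot
robot.snapshot('side')"; python3 go.py .3815 -.2525 .030 0
```

```text
now [ 0.3817 -0.2529  0.047 ] [-1.5714 -0.0007  0.0013] F [ 1.07   -0.4677  0.5343] w 0.0603 t 4.3
turn [0.001 0.001 0.001] shift(cur tool) [-0.0002  0.017   0.0004] dist 0.017 shift(goal tool) [-0.0002  0.017   0.0004]
```

>>> {"op": "arm_command", "data": {"series": "0.001 0.001 0.001 0 0.017 0 0.06;0 0 0 0 0 0 0.02;0 0 0 0 0 0 0.02"}}

```text
time: 4.6
tool_pos: [0.3839, -0.2547, 0.0329]
ee_rot: [-1.575, -0.005, -0.001]
wrist_force: [-0.1, 0.8, 0.6]
width: 0.0475
```

>>> {"op": "arm_command", "data": {"series": "0.004 0 0.005 -0.0024 0.003 0.002 0.02;0 0 0 0 0 0 0.02;0 0 0 0 0 0 0.0;0 0 0 0 0 0 0.0;0 0 0 0 0 0 0.0"}}

```text
time: 5.1
tool_pos: [0.3823, -0.2533, 0.0317]
ee_rot: [-1.573, -0.002, -0.001]
wrist_force: [-0.6, -0.6, -0.7]
width: 0.0075
```

```bash
cat > look.py <<'E'
import sys
from h import *
tag=sys.argv[1]; o=robot.get_obs(); X=[float(a) for a in sys.argv[2:5]] if len(sys.argv)>4 else o['tool_pos']
L=[]
for n in('side','top'):
    im=robot.snapshot(n); cv2.imwrite(f'pics/{n}_{tag}.png',im); u=np.clip(proj(n,X)[0].astype(int),[40,40],[600,360]); print(n,u)
    L.append(cv2.resize(im[u[1]-40:u[1]+40,u[0]-40:u[0]+40],None,fx=5,fy=5,interpolation=cv2.INTER_CUBIC))
cv2.imwrite(f'pics/{tag}.png',np.hstack(L)); o=robot.get_obs(); print(o['time'],o['tool_pos'],o['ee_rot'],o['wrist_force'],o['width'])
E
python3 look.py a2
```

```text
side [247 260]
top [386 251]
5.2 [ 0.3822 -0.2533  0.0317] [-1.5727 -0.0019 -0.0009] [ 0.1895 -0.5938  0.0277] 0.000995099217940668
```

View pics/a2.png

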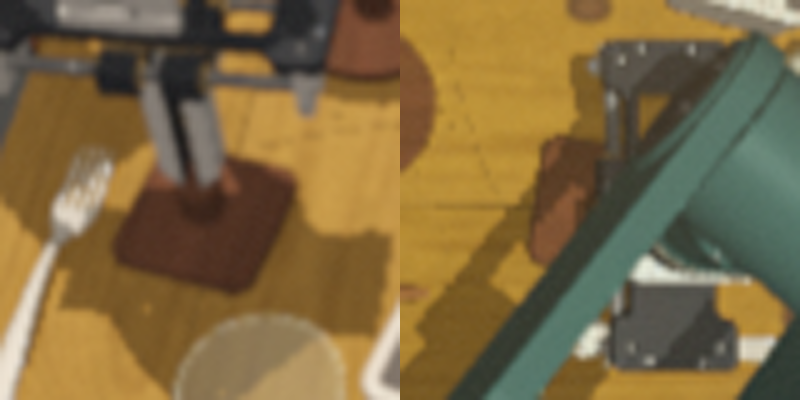

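```bash
python3 - <<'E'
from h import *
for X in([.381,-.253,.054],[.381,-.253,.026],[.3822,-.2533,.0317]): print(X,proj('side',X),proj('top',X))
a=cv2.imread('pics/side0.png');b=cv2.imread('pics/side_a2.png')
cv2.imwrite('pics/cmp.png',np.hstack([cv2.resize(i[225:300,207:282],None,fx=5.3,fy=5.3,interpolation=cv2.INTER_CUBIC) for i in(a,b)]))
E
```

```text
[0.381, -0.253, 0.054] [[245.8158 255.6561]] [[388.2946 251.9684]]
[0.381, -0.253, 0.026] [[247.2308 261.7017]] [[386.3755 252.1572]]
[0.3822, -0.2533, 0.0317] [[247.3512 260.617 ]] [[386.8436 251.735 ]]
```

View pics/cmp.png

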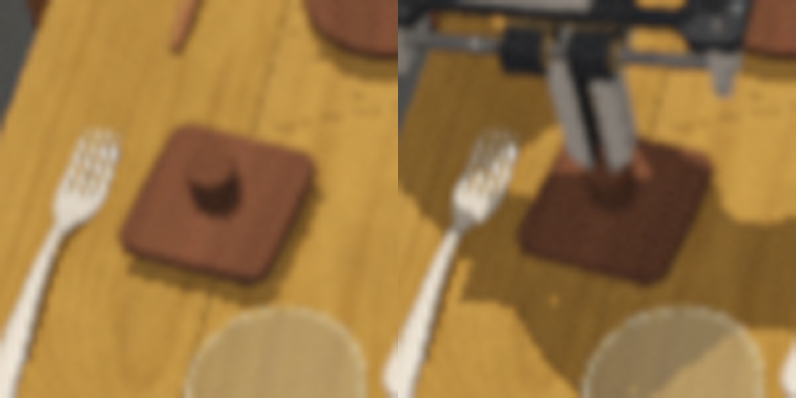

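```bash
python3 go.py .3815 -.2530 .045 0
```

```text
now [ 0.3822 -0.2533  0.0317] [-1.5727 -0.0019 -0.0009] F [ 0.1895 -0.5938  0.0277] w 0.001 t 5.2
turn [ 0.002 -0.001  0.002] shift(cur tool) [-0.0007 -0.0133  0.0003] dist 0.013 shift(goal tool) [-0.0007 -0.0133  0.0003]
```

>>> {"op": "arm_command", "data": {"series": "0.002 -0.001 0.002 -0.0007 -0.013 0 0.05;0 0 0 0 0 0 0.05;0 0 0 0 0 0 0.05;0 0 0 0 0 0 0.05;0 0 0 0 0 0 0.05;0 0 0 0 0 0 0.05;0 0 0 0 0 0 0.05"}}

```text
time: 5.9
tool_pos: [0.3805, -0.2524, 0.0428]
ee_rot: [-1.569, 0.003, 0.0]
wrist_force: [0.3, 0.5, 0.0]
width: 0.0494
```

```bash
python3 go.py .3815 -.2530 .030 0
```

```text
now [ 0.3805 -0.2524  0.0428] [-1.5686  0.0025  0.0001] F [0.3131 0.5187 0.0003] w 0.0494 t 5.9
turn [-0.002  0.    -0.003] shift(cur tool) [ 0.001   0.0128 -0.0006] dist 0.013 shift(goal tool) [ 0.001   0.0128 -0.0006]
```

>>> {"op": "arm_command", "data": {"series": "-0.002 0 -0.003 0.001 0.013 -0.001 0.05"}}

```text
time: 6.0
tool_pos: [0.3828, -0.2544, 0.0312]
ee_rot: [-1.573, -0.003, 0.0]
wrist_force: [-0.1, -0.2, 0.4]
width: 0.0495
```

```bash
python3 look.py a3; python3 go.py .3815 -.2530 .020 0
```

```text
side [247 261]
top [387 251]
6.1 [ 0.3804 -0.2524  0.0281] [-1.5683  0.0022  0.0001] [ 0.2592  0.0127 -0.4704] 0.049882539847304924
now [ 0.3804 -0.2524  0.0281] [-1.5683  0.0022  0.0001] F [ 0.2592  0.0127 -0.4704] w 0.0499 t 6.1
turn [-0.002  0.    -0.002] shift(cur tool) [ 0.0012  0.0081 -0.0006] dist 0.008 shift(goal tool) [ 0.0011  0.0081 -0.0006]
```

View pics/a3.png

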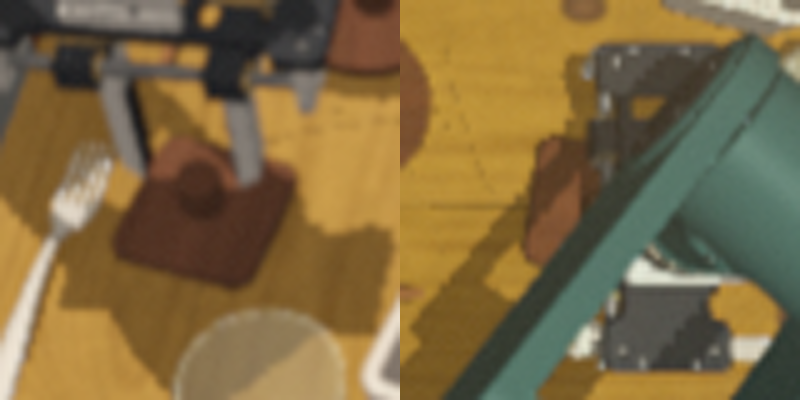

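>>> {"op": "arm_command", "data": {"series": "-0.002 0 -0.003 0.003 0.009 -0.0005 0.05"}}

```text
time: 6.2
tool_pos: [0.3842, -0.2536, 0.02]
ee_rot: [-1.572, -0.003, -0.0]
wrist_force: [-0.5, -0.1, -0.1]
width: 0.0502
```

```bash
python3 go.py .383 -.2525 .010 0
```

```text
now [ 0.3842 -0.2536  0.02  ] [-1.572  -0.0028 -0.0001] F [-0.518  -0.0507 -0.0581] w 0.0502 t 6.2
turn [ 0.001 -0.     0.003] shift(cur tool) [-0.0012  0.01    0.0011] dist 0.01 shift(goal tool) [-0.0012  0.01    0.0011]
```

>>> {"op": "arm_command", "data": {"series": "0.001 0 0.003 -0.001 0.008 0.001 0.05"}}

```text
time: 6.3
tool_pos: [0.3833, -0.2526, 0.0115]
ee_rot: [-1.571, 0.0, -0.0]
wrist_force: [0.2, 0.2, 1.0]
width: 0.0498
```

```bash
python3 look.py a4; python3 go.py .383 -.2525 .009 0
```

```text
side [248 264]
top [385 251]
6.4 [ 0.3823 -0.2518  0.0106] [-1.5692  0.0025  0.    ] [-0.5894 -0.3369 -0.4818] 0.04993073952817727
now [ 0.3823 -0.2518  0.0106] [-1.5692  0.0025  0.    ] F [-0.5894 -0.3369 -0.4818] w 0.0499 t 6.4
turn [-0.002  0.    -0.002] shift(cur tool) [ 0.0007  0.0016 -0.0007] dist 0.002 shift(goal tool) [ 0.0007  0.0016 -0.0007]
```

View pics/a4.png

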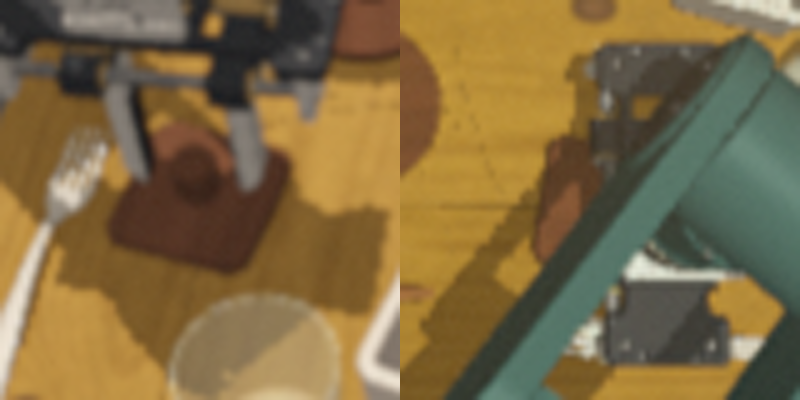

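>>> {"op": "arm_command", "data": {"series": "-0.002 0 -0.002 0.001 0 -0.001 0.015;0 0 0 0 0 0 0.015;0 0 0 0 0 0 0.015;0 0 0 0 0 0 0.015;0 0 0 0 0 0 0.015;0 0 0 0 0 0 0.01;0 0 0 0 0 0 0.01"}}

```text
time: 7.1
tool_pos: [0.3838, -0.2532, 0.0113]
ee_rot: [-1.572, -0.001, 0.0]
wrist_force: [0.1, 0.5, -0.8]
width: 0.0249
```

```bash
python3 look.py a5; python3 go.py .383 -.2525 .15 0
```

```text
side [248 264]
top [385 251]
7.2 [ 0.3838 -0.2532  0.0113] [-1.572  -0.0005  0.0001] [-0.3165 -0.0264 -0.6979] 0.025036898167825578
now [ 0.3838 -0.2532  0.0113] [-1.572  -0.0005  0.0001] F [-0.3165 -0.0264 -0.6979] w 0.025 t 7.2
turn [0.001 0.    0.001] shift(cur tool) [-0.0008 -0.1387  0.0005] dist 0.139 shift(goal tool) [-0.0008 -0.1387  0.0007]
```

View pics/a5.png

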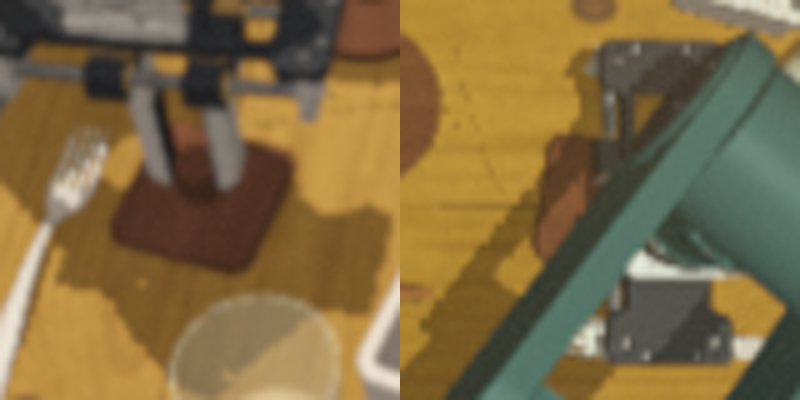

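>>> {"op": "arm_command", "data": {"series": "0.001 0 0.001 0 -0.02 0 0.01;0 0 0 0 -0.04 0 0.01;0 0 0 0 -0.04 0 0.01;0 0 0 0 -0.03 0 0.01;0 0.04 0 0.03 0 -0.02 0.01;0 0.04 0 0.03 0 -0.02 0.01;0 0 0 0.03 0 -0.02 0.01;0 0 0 0.03 0 -0.02 0.01;0 0 0 0.025 0 -0.015 0.01"}}

```text
time: 8.1
tool_pos: [0.5256, -0.3575, 0.1474]
ee_rot: [-1.572, -0.001, -0.083]
wrist_force: [-0.3, 0.2, -0.3]
width: 0.0247
```

```bash
python3 look.py a6; python3 go.py .543 -.350 .140 -.09
```

```text
side [291 273]
top [429 201]
8.2 [ 0.5261 -0.3579  0.1454] [-1.5708  0.0006 -0.0832] [-0.6731  0.4034 -0.9482] 0.02498836584795452
now [ 0.5261 -0.3579  0.1454] [-1.5708  0.0006 -0.0832] F [-0.6731  0.4034 -0.9482] w 0.025 t 8.2
turn [-0.     0.007 -0.001] shift(cur tool) [0.0162 0.0054 0.0093] dist 0.019 shift(goal tool) [0.0161 0.0054 0.0094]
```

View pics/a6.png

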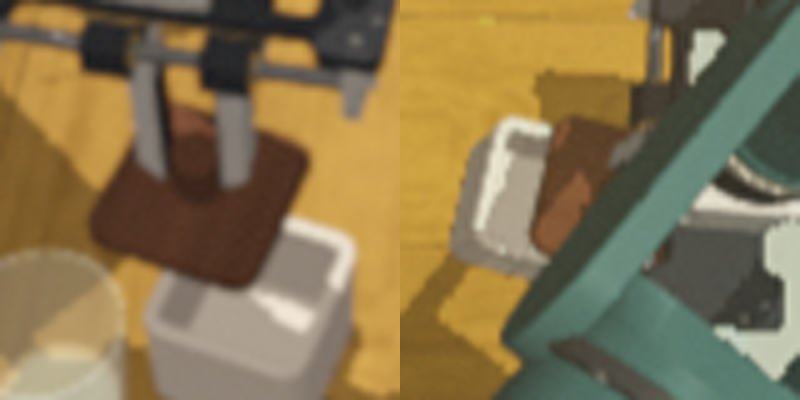

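>>> {"op": "arm_command", "data": {"series": "0 0.007 0 0.016 0.015 0.009 0.01;0 0 0 0 0.015 0 0.01"}}

```text
time: 8.4
tool_pos: [0.5439, -0.3514, 0.1165]
ee_rot: [-1.573, -0.002, -0.091]
wrist_force: [0.1, -1.0, -1.5]
width: 0.0251
```

```bash
python3 go.py .543 -.350 .110 -.09
```

```text
now [ 0.5439 -0.3514  0.1165] [-1.5727 -0.0021 -0.0912] F [ 0.123  -0.9643 -1.4832] w 0.0251 t 8.4
turn [ 0.002 -0.001  0.002] shift(cur tool) [-0.0011  0.0065  0.0013] dist 0.007 shift(goal tool) [-0.001   0.0065  0.0013]
```

>>> {"op": "arm_command", "data": {"series": "0.002 -0.001 0.002 -0.001 0.01 0.001 0.01"}}

```text
time: 8.5
tool_pos: [0.5419, -0.3498, 0.105]
ee_rot: [-1.57, 0.002, -0.09]
wrist_force: [0.0, 0.1, -0.2]
width: 0.0249
```

```bash
cat > ov.py <<'E'
# overlay: jar pose & held lid pose on fresh pictures
import sys
from fit import *
tag,jar,lid=sys.argv[1:4]; jp=[float(a) for a in sys.argv[4].split(',')]; lo=[float(a) for a in sys.argv[5].split(',')] # lid offset x,y,z,yaw wrt tool (world axes)
L=[]
ims={n:robot.snapshot(n) for n in('side','top')}
o=robot.get_obs(); t=o['tool_pos']; lp=[t[0]+lo[0],t[1]+lo[1],t[2]+lo[2],lo[3]]
print('tool',t,o['ee_rot'],'lid',np.array(lp))
for n,im in ims.items():
    cv2.imwrite(f'pics/{n}_{tag}.png',im)
    u=np.clip(proj(n,[lp[:3]])[0].astype(int),[32,32],[600,366]); b=[u[0]-32,u[1]-32,u[0]+32,u[1]+32]
    c=cv2.resize(im[b[1]:b[3],b[0]:b[2]],None,fx=4,fy=4,interpolation=cv2.INTER_CUBIC); c=cv2.resize(c,None,fx=1.5,fy=1.5)
    for nm,p,col in((jar,jp,(0,255,0)),(lid,lp,(0,0,255))):
        r=cv2.resize(render(nm,n,p,b),None,fx=1.5,fy=1.5)
        cs,_=cv2.findContours((r>127).astype(np.uint8),0,1); cv2.drawContours(c,cs,-1,col,1)
    L.append(c)
cv2.imwrite(f'pics/{tag}.png',np.hstack(L))
E
python3 ov.py a7 square_jar square_lid .543,-.350,0,-.26 0,0,-.0113,-.26
```

```text
tool [ 0.5409 -0.3491  0.1039] [-1.568   0.0046 -0.0901] lid [ 0.5409 -0.3491  0.0926 -0.26  ]
```

View pics/a7.png

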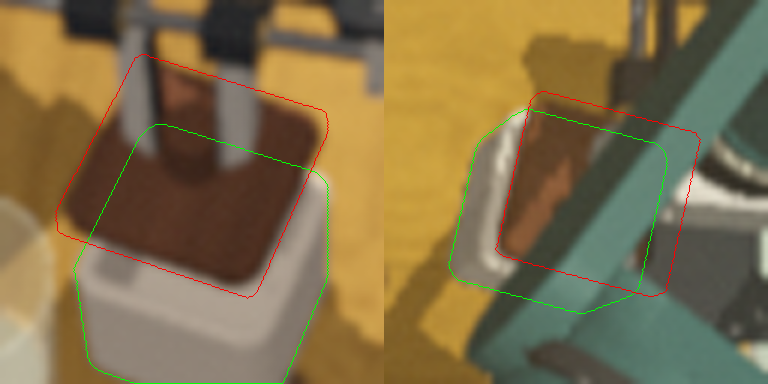

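```bash
python3 -c "
import cv2
im=cv2.imread('pics/side_a7.png');cv2.imwrite('pics/z.png',cv2.resize(im[240:310,255:345],None,fx=8,fy=8,interpolation=cv2.INTER_LANCZOS4))"
```

```text
(no output)
```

View pics/z.png

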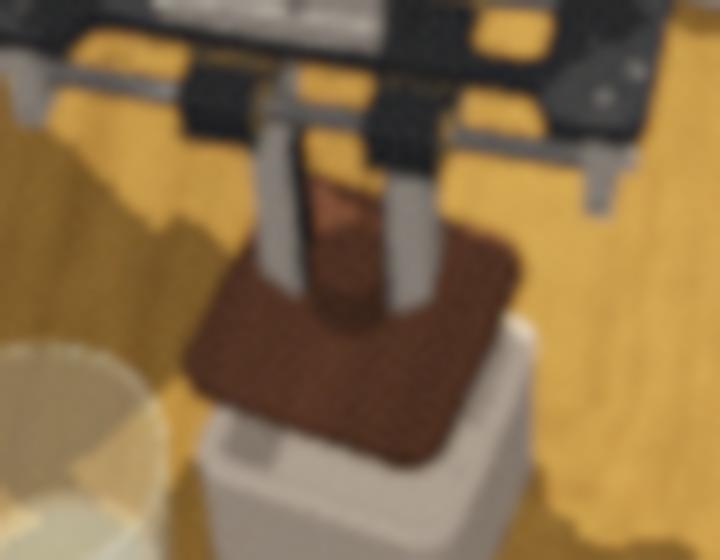

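```bash
cat > edgefit.py <<'E'
from fit import *
from scipy.optimize import least_squares
def efit(pts,n,z,v0,h=.042,c=.006,shape='sq',free=3,corner=None):
    pts=np.array(pts,np.float32)
    def out(v):
        x,y,w=v[:3]; co,s=np.cos(w),np.sin(w); R=np.array([[co,-s,0],[s,co,0],[0,0,1]])
        f=(lambda zz:sq(h,zz,c)) if shape=='sq' else (lambda zz:circ(h,zz))
        return cv2.convexHull(proj(n,np.r_[f(.016),f(.026)]@R.T+[x,y,z]).astype(np.float32))
    def res(v): H=out(v); return [cv2.pointPolygonTest(H,tuple(map(float,p)),True) for p in pts]
    r=least_squares(res,v0,diff_step=1e-3,x_scale=[.01,.01,.1]); return r.x,np.array(r.fun)
E
python3 - <<'E'
from edgefit import *
p=np.array([(222,402),(300,432),(390,466),(447,450),(485,365),(513,305),(187,345),(220,290),(240,260)])/8+[255-.5,240-.5]
for c in(.004,.008,.012):
    for dz in(0,.004):
        x,f=efit(p,'side',.0926+dz,[.541,-.349,-.26],c=c); print(c,dz,x,f.round(2))
E
```

```text
0.004 0 [ 0.5425 -0.3463 -0.2748] [ 0.25 -0.01 -0.24  0.5   0.68  0.67  0.28  0.63  1.04]
0.004 0.004 [ 0.5431 -0.3486 -0.273 ] [ 0.27 -0.01 -0.26  0.61  0.76  0.74  0.35  0.71  1.13]
0.008 0 [ 0.5425 -0.3463 -0.2747] [ 0.25 -0.01 -0.24  0.51  0.68  0.67  0.28  0.63  1.04]
0.008 0.004 [ 0.5431 -0.3486 -0.2733] [ 0.27 -0.01 -0.25  0.61  0.76  0.74  0.35  0.71  1.13]
0.012 0 [ 0.5425 -0.3462 -0.2744] [ 0.23 -0.03 -0.27  0.37  0.67  0.66  0.09  0.63  1.05]
0.012 0.004 [ 0.5431 -0.3485 -0.2724] [ 0.24 -0.04 -0.3   0.47  0.75  0.72  0.16  0.72  1.14]
```

```bash
python3 go.py .5425 -.3515 .085 -.082
```

```text
now [ 0.5409 -0.3491  0.1039] [-1.568   0.0046 -0.0901] F [ 0.2948 -0.8159 -1.2612] w 0.0251 t 8.6
turn [-0.003 -0.008 -0.005] shift(cur tool) [ 0.0019  0.0188 -0.0023] dist 0.019 shift(goal tool) [ 0.0018  0.0189 -0.0023]
```

>>> {"op": "arm_command", "data": {"series": "-0.003 -0.008 -0.005 0.002 0.01 -0.0025 0.01;0 0 0 0 0.009 0 0.01"}}

```text
time: 8.8
tool_pos: [0.5426, -0.3528, 0.0865]
ee_rot: [-1.574, -0.004, -0.082]
wrist_force: [0.3, 0.3, -0.9]
width: 0.0251
```

```bash
python3 go.py .5425 -.3515 .077 -.082
```

```text
now [ 0.5426 -0.3528  0.0865] [-1.5739 -0.004  -0.0819] F [ 0.2745  0.3027 -0.9068] w 0.0251 t 8.8
turn [0.003 0.    0.004] shift(cur tool) [-0.0003  0.0095  0.0013] dist 0.01 shift(goal tool) [-0.0002  0.0095  0.0013]
```

>>> {"op": "arm_command", "data": {"series": "0.003 0 0.004 0 0.008 0.001 0.01"}}

```text
time: 8.9
tool_pos: [0.5424, -0.352, 0.0784]
ee_rot: [-1.571, -0.001, -0.082]
wrist_force: [-0.4, 0.1, -0.7]
width: 0.0253
```

```bash
python3 go.py .5425 -.3515 .070 -.082
```

```text
now [ 0.5424 -0.352   0.0784] [-1.5713 -0.0005 -0.0824] F [-0.4054  0.0797 -0.6965] w 0.0253 t 8.9
turn [ 0.001 -0.     0.001] shift(cur tool) [0.     0.0084 0.0005] dist 0.008 shift(goal tool) [0.     0.0084 0.0005]
```

>>> {"op": "arm_command", "data": {"series": "0 0 0.001 0 0.006 0.0005 0.01"}}

```text
time: 9.0
tool_pos: [0.5421, -0.3515, 0.0716]
ee_rot: [-1.571, 0.001, -0.083]
wrist_force: [-0.6, -0.1, -0.6]
width: 0.0253
```

```bash
python3 look.py b1; python3 go.py .5425 -.3515 .067 -.082
```

```text
side [299 289]
top [419 199]
9.1 [ 0.5417 -0.351   0.0709] [-1.57    0.0026 -0.0824] [ 0.7462 -0.0075 -1.2189] 0.024861970916483168
now [ 0.5417 -0.351   0.0709] [-1.57    0.0026 -0.0824] F [ 0.7462 -0.0075 -1.2189] w 0.0249 t 9.1
turn [-0.001 -0.    -0.003] shift(cur tool) [ 0.0008  0.0039 -0.0004] dist 0.004 shift(goal tool) [ 0.0008  0.0039 -0.0004]
```

View pics/b1.png

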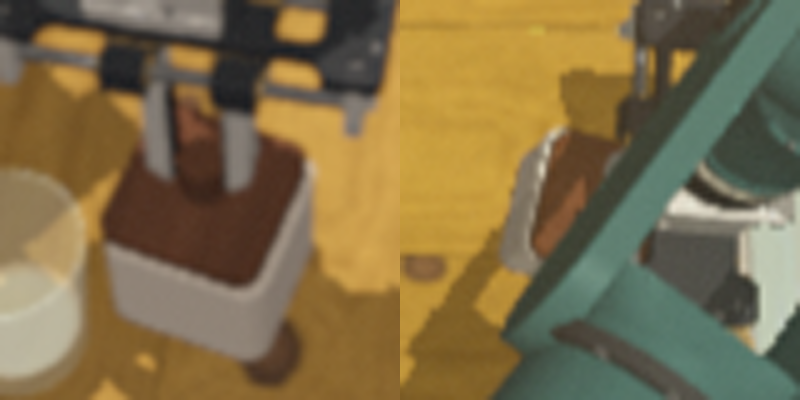

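>>> {"op": "arm_command", "data": {"series": "-0.001 0 -0.003 0.0008 0.003 0 0.01"}}

```text
time: 9.2
tool_pos: [0.543, -0.3515, 0.0686]
ee_rot: [-1.572, -0.002, -0.082]
wrist_force: [0.6, 0.1, -1.1]
width: 0.0251
```

```bash
python3 look.py b2; python3 go.py .5425 -.3515 .067 -.082
```

```text
side [300 290]
top [419 199]
9.3 [ 0.5424 -0.351   0.0675] [-1.5706 -0.0001 -0.0824] [-0.7786  0.211  -1.042 ] 0.025224076157002475
now [ 0.5424 -0.351   0.0675] [-1.5706 -0.0001 -0.0824] F [-0.7786  0.211  -1.042 ] w 0.0252 t 9.3
turn [-0. -0.  0.] shift(cur tool) [ 0.0001  0.0005 -0.0005] dist 0.001 shift(goal tool) [ 0.0001  0.0005 -0.0005]
```

Slightly further, until light contact, then release.

>>> {"op": "arm_command", "data": {"series": "0 0 0 0 0.0015 0 0.01"}}

```text
time: 9.4
tool_pos: [0.5426, -0.3511, 0.0669]
ee_rot: [-1.571, -0.001, -0.082]
wrist_force: [-1.4, 0.5, 6.4]
width: 0.025
```

```bash
python3 look.py b3; python3 go.py .5425 -.3515 .067 -.082
```

```text
side [300 290]
top [419 199]
9.5 [ 0.5427 -0.3511  0.067 ] [-1.5713 -0.001  -0.0823] [-1.1542  1.0516  1.6534] 0.02493480674176391
now [ 0.5427 -0.3511  0.067 ] [-1.5713 -0.001  -0.0823] F [-1.1542  1.0516  1.6534] w 0.0249 t 9.5
turn [ 0.001 -0.     0.001] shift(cur tool) [-0.0001  0.     -0.0004] dist 0.0 shift(goal tool) [-0.0001  0.     -0.0004]
```

>>> {"op": "arm_command", "data": {"series": "0 0 0 0 0 0 0.05;0 0 0 0 0 0 0.05;0 0 0 0 0 0 0.05;0 0 0 0 -0.002 0 0.05;0 0 0 0 -0.01 0 0.05;0 0 0 0 -0.03 0 0.05;0 0 0 0 -0.04 0 0.05;0 0 0 0 -0.03 0 0.05"}}

```text
time: 10.3
tool_pos: [0.5402, -0.3492, 0.1774]
ee_rot: [-1.565, 0.009, -0.082]
wrist_force: [0.8, -0.4, -0.1]
width: 0.0498
```

```bash
python3 look.py b4 .543 -.350 .08; python3 go.py .448 -.093 .17 0
```

```text
side [300 287]
top [420 198]
10.4 [ 0.5424 -0.3508  0.1817] [-1.5703  0.0002 -0.0823] [-0.0194 -0.369   0.7704] 0.049574364593598645
now [ 0.5424 -0.3508  0.1817] [-1.5703  0.0002 -0.0823] F [-0.0194 -0.369   0.7704] w 0.0496 t 10.4
turn [-0.    -0.082 -0.   ] shift(cur tool) [-0.1152  0.0119  0.2492] dist 0.275 shift(goal tool) [-0.0944  0.0117  0.2578]
```

View pics/b4.png

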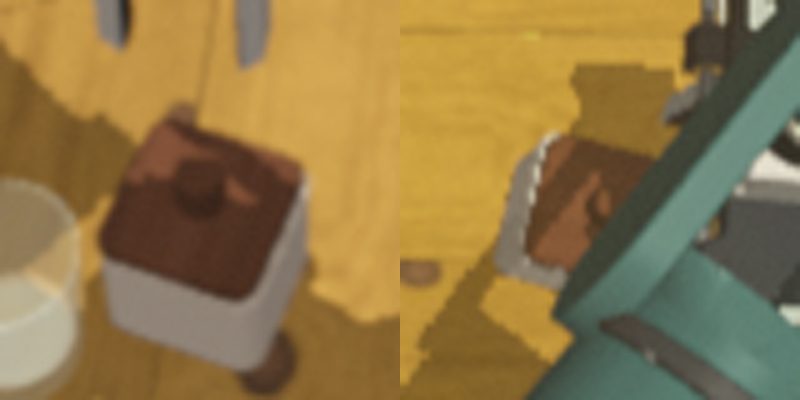

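>>> {"op": "arm_command", "data": {"series": "0 -0.082 0 0 0 0.01 0.05;0 0 0 -0.012 0 0.032 0.05;0 0 0 -0.012 0 0.032 0.05;0 0 0 -0.012 0 0.032 0.05;0 0 0 -0.012 0 0.032 0.05;0 0 0 -0.012 0 0.032 0.05;0 0 0 -0.012 0 0.032 0.05;0 0 0 -0.012 0 0.032 0.05;0 0 0 -0.01 0.02 0.02 0.05"}}

```text
time: 11.3
tool_pos: [0.4445, -0.0902, 0.1561]
ee_rot: [-1.568, 0.002, -0.003]
wrist_force: [-0.2, -0.8, 1.0]
width: 0.05
```

```bash
python3 -c "
from bench import robot
robot.snapshot('top')"; python3 go.py .449 -.093 .07 0
```

```text
now [ 0.4396 -0.0867  0.1502] [-1.5624  0.0136 -0.0004] F [-3.4939  2.7361 -2.0833] w 0.0498 t 11.35
turn [-0.008 -0.    -0.014] shift(cur tool) [ 0.0105  0.08   -0.007 ] dist 0.081 shift(goal tool) [ 0.0094  0.0802 -0.0063]
```

>>> {"op": "arm_command", "data": {"series": "-0.008 0 -0.014 0.009 0.03 -0.006 0.05;0 0 0 0 0.03 0 0.05;0 0 0 0 0.03 0 0.05"}}

```text
time: 11.65
tool_pos: [0.45, -0.0921, 0.0598]
ee_rot: [-1.574, -0.008, 0.003]
wrist_force: [-0.0, -0.7, 0.4]
width: 0.05
```

```bash
python3 look.py c1; python3 go.py .449 -.093 .025 0
```

```text
side [280 211]
top [336 229]
11.75 [ 0.4458 -0.0908  0.0557] [-1.5699  0.0031  0.0027] [-0.4087  0.5024 -0.1307] 0.050199307866412114
now [ 0.4458 -0.0908  0.0557] [-1.5699  0.0031  0.0027] F [-0.4087  0.5024 -0.1307] w 0.0502 t 11.75
turn [-0.001  0.003 -0.003] shift(cur tool) [ 0.0033  0.0307 -0.0022] dist 0.031 shift(goal tool) [ 0.0032  0.0307 -0.0022]
```

View pics/c1.png

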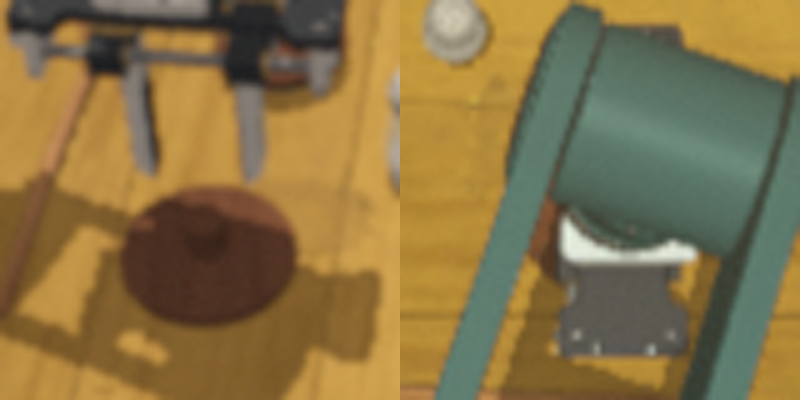

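>>> {"op": "arm_command", "data": {"series": "-0.001 0.003 -0.003 0.0035 0.015 -0.002 0.05;0 0 0 0 0.016 0 0.05"}}

```text
time: 11.95
tool_pos: [0.4516, -0.0942, 0.0272]
ee_rot: [-1.573, -0.004, -0.001]
wrist_force: [-0.2, 0.3, 0.8]
width: 0.0499
```

```bash
python3 look.py c2; python3 go.py .449 -.093 .012 0
```

```text
side [282 219]
top [336 229]
12.05 [ 0.4501 -0.0936  0.0259] [-1.5714 -0.0008 -0.0008] [ 0.0542  0.7237 -0.5174] 0.050121865142990656
now [ 0.4501 -0.0936  0.0259] [-1.5714 -0.0008 -0.0008] F [ 0.0542  0.7237 -0.5174] w 0.0501 t 12.05
turn [ 0.001 -0.001  0.001] shift(cur tool) [-0.0011  0.0139  0.0006] dist 0.014 shift(goal tool) [-0.0011  0.0139  0.0006]
```

View pics/c2.png

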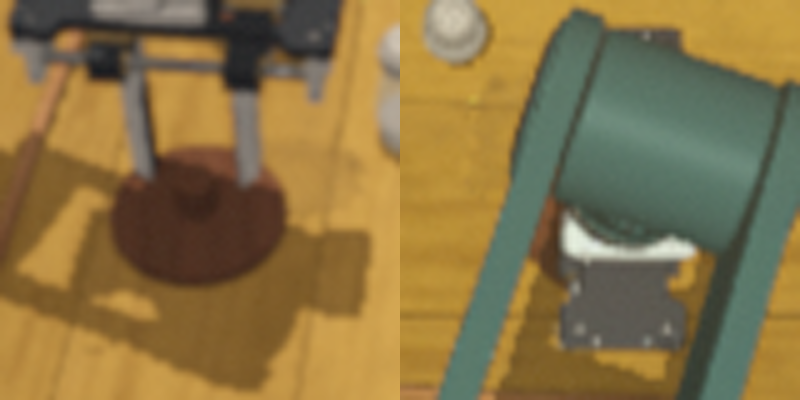

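>>> {"op": "arm_command", "data": {"series": "0.001 0 0.001 -0.001 0.013 0.0005 0.05;0 0 0 0 0 0 0.015;0 0 0 0 0 0 0.015"}}

```text
time: 12.35
tool_pos: [0.4513, -0.0943, 0.0154]
ee_rot: [-1.572, -0.004, -0.001]
wrist_force: [0.0, -0.2, 0.5]
width: 0.0374
```

```bash
python3 go.py .4495 -.093 .0115 0
```

```text
now [ 0.4513 -0.0943  0.0154] [-1.572  -0.0043 -0.0012] F [ 0.0298 -0.1929  0.5334] w 0.0374 t 12.35
turn [ 0.001 -0.001  0.004] shift(cur tool) [-0.0019  0.0039  0.0013] dist 0.005 shift(goal tool) [-0.0018  0.0039  0.0013]
```

>>> {"op": "arm_command", "data": {"series": "0.001 -0.001 0.004 -0.0015 0.004 0.0013 0.04;0 0 0 0 0.001 0 0.01;0 0 0 0 0 0 0.01;0 0 0 0 0 0 0.01;0 0 0 0 0 0 0.01;0 0 0 0 0 0 0.01"}}

```text
time: 12.95
tool_pos: [0.4507, -0.0932, 0.0117]
ee_rot: [-1.572, -0.002, 0.0]
wrist_force: [-0.2, -0.9, 0.8]
width: 0.0251
```

```bash
python3 look.py c3; python3 go.py .4495 -.093 .17 0
```

```text
side [282 222]
top [335 230]
13.05 [ 0.4507 -0.0932  0.0117] [-1.5718 -0.0023  0.0001] [-0.0419  0.0832 -0.595 ] 0.024951333545636292
now [ 0.4507 -0.0932  0.0117] [-1.5718 -0.0023  0.0001] F [-0.0419  0.0832 -0.595 ] w 0.025 t 13.05
turn [0.001 0.    0.002] shift(cur tool) [-0.0008 -0.1583  0.    ] dist 0.158 shift(goal tool) [-0.0012 -0.1583  0.0002]
```

View pics/c3.png

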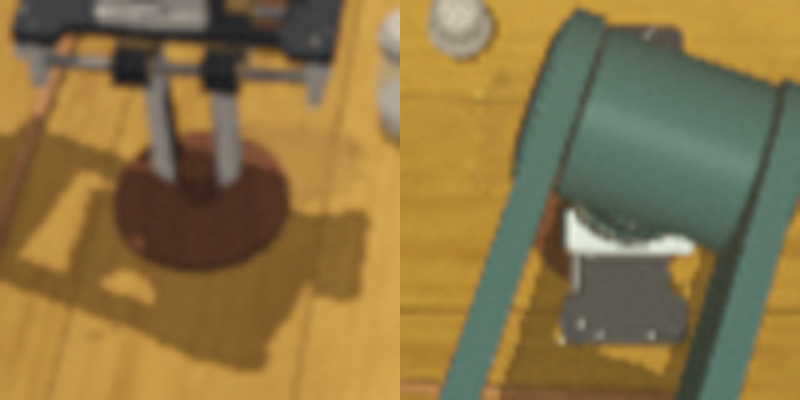

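>>> {"op": "arm_command", "data": {"series": "0.001 0 0.002 0 -0.02 0 0.01;0 0 0 0 -0.04 0 0.01;0 0 0 0 -0.04 0 0.01;0 0 0 0 -0.05 0 0.01;0 0 0 0.005 -0.01 0.02 0.01;0 0 0 0.012 0 0.04 0.01;0 0 0 0.012 0 0.04 0.01;0 0 0 0.012 0 0.04 0.01;0 0 0 0.012 0 0.04 0.01;0 0 0 0.012 0 0.04 0.01;0 0 0 0.012 0 0.04 0.01"}}

```text
time: 14.15
tool_pos: [0.5299, 0.1715, 0.1772]
ee_rot: [-1.57, 0.0, -0.012]
wrist_force: [-0.1, -0.7, -1.3]
width: 0.0255
```

```bash
python3 go.py .567 .329 .16 0
```

```text
now [0.5299 0.1715 0.1772] [-1.5702  0.0005 -0.0119] F [-0.1129 -0.7473 -1.2768] w 0.0255 t 14.15
turn [-0.001 -0.012 -0.   ] shift(cur tool) [0.0352 0.0173 0.1579] dist 0.163 shift(goal tool) [0.0371 0.0172 0.1575]
```

>>> {"op": "arm_command", "data": {"series": "0 -0.012 0 0.009 0 0.04 0.01;0 0 0 0.009 0 0.04 0.01;0 0 0 0.009 0.005 0.04 0.01;0 0 0 0.007 0.01 0.02 0.01;0 0 0 0 0.01 0.005 0.01"}}

```text
time: 14.65
tool_pos: [0.5653, 0.328, 0.1501]
ee_rot: [-1.569, 0.0, 0.007]
wrist_force: [-0.2, -0.0, -1.1]
width: 0.0253
```

```bash
python3 -c "
from bench import robot
robot.snapshot('top')"; python3 go.py .567 .329 .12 0
```

```text
now [0.5638 0.3275 0.1476] [-1.57    0.0044  0.0067] F [-0.5925 -0.4949 -2.5516] w 0.0251 t 14.7
turn [-0.001  0.007 -0.004] shift(cur tool) [0.0033 0.0276 0.0014] dist 0.028 shift(goal tool) [0.0032 0.0276 0.0015]
```

>>> {"op": "arm_command", "data": {"series": "-0.001 0.007 -0.004 0.0033 0.014 0.0015 0.01;0 0 0 0 0.014 0 0.01"}}

```text
time: 14.9
tool_pos: [0.5677, 0.3279, 0.1193]
ee_rot: [-1.571, -0.002, -0.002]
wrist_force: [-0.0, -0.1, -1.2]
width: 0.025
```

```bash
python3 ov.py c4 large_jar large_lid .567,.329,0,0 0,0,-.0117,0;  python3 go.py .567 .329 .11 0
```

```text
tool [0.5663 0.3268 0.1173] [-1.5735  0.0028 -0.0022] lid [0.5663 0.3268 0.1056 0.    ]
now [0.5663 0.3268 0.1173] [-1.5735  0.0028 -0.0022] F [ 0.0091 -0.1894 -1.2058] w 0.0252 t 15.0
turn [ 0.003 -0.002 -0.003] shift(cur tool) [0.0007 0.0073 0.0022] dist 0.008 shift(goal tool) [0.0007 0.0073 0.0022]
```

View pics/c4.png

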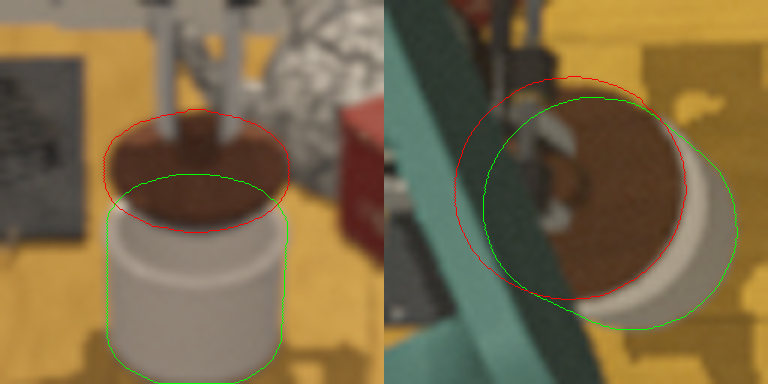

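>>> {"op": "arm_command", "data": {"series": "0.003 -0.002 -0.003 0.001 0.009 0.002 0.01"}}

```text
time: 15.1
tool_pos: [0.5684, 0.3282, 0.11]
ee_rot: [-1.569, -0.004, -0.001]
wrist_force: [-0.0, -0.6, -0.6]
width: 0.0249
```

```bash
python3 go.py .5675 .329 .099 0
```

```text
now [0.5684 0.3282 0.11  ] [-1.569  -0.0036 -0.0014] F [-0.0063 -0.6101 -0.5951] w 0.0249 t 15.1
turn [-0.002 -0.001  0.004] shift(cur tool) [-0.0009  0.011   0.0008] dist 0.011 shift(goal tool) [-0.0009  0.011   0.0008]
```

>>> {"op": "arm_command", "data": {"series": "-0.002 -0.001 0.004 -0.001 0.01 0.001 0.01;0 0 0 0 0.006 0 0.01"}}

```text
time: 15.3
tool_pos: [0.5674, 0.328, 0.0928]
ee_rot: [-1.571, 0.0, -0.002]
wrist_force: [-0.6, -0.3, -1.5]
width: 0.0247
```

```bash
python3 go.py .5675 .329 .087 0
```

```text
now [0.5674 0.328  0.0928] [-1.5711  0.0005 -0.002 ] F [-0.5973 -0.26   -1.5256] w 0.0247 t 15.3
turn [ 0.    -0.002 -0.   ] shift(cur tool) [0.0001 0.0058 0.001 ] dist 0.006 shift(goal tool) [0.0001 0.0058 0.001 ]
```

>>> {"op": "arm_command", "data": {"series": "0 0 0 0 0.006 0.001 0.01"}}

```text
time: 15.4
tool_pos: [0.5676, 0.3287, 0.0865]
ee_rot: [-1.571, 0.0, -0.003]
wrist_force: [0.0, 0.5, -0.6]
width: 0.0251
```

```bash
python3 look.py c5; python3 go.py .5675 .329 .0825 0
```

```text
side [332 123]
top [198 189]
15.5 [0.5667 0.3287 0.0854] [-1.572   0.0026 -0.0021] [-0.728   0.4709 -1.5324] 0.024886321982093448
now [0.5667 0.3287 0.0854] [-1.572   0.0026 -0.0021] F [-0.728   0.4709 -1.5324] w 0.0249 t 15.5
turn [ 0.001 -0.002 -0.003] shift(cur tool) [0.0008 0.0029 0.0003] dist 0.003 shift(goal tool) [0.0008 0.0029 0.0003]
```

View pics/c5.png

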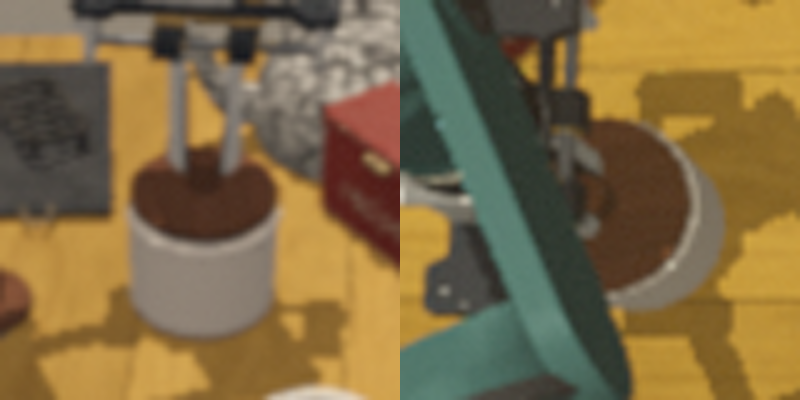

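>>> {"op": "arm_command", "data": {"series": "0.001 -0.002 -0.003 0.0008 0.002 0 0.01"}}

```text
time: 15.6
tool_pos: [0.5679, 0.329, 0.0839]
ee_rot: [-1.57, -0.002, 0.0]
wrist_force: [0.5, -1.4, -0.8]
width: 0.0247
```

```bash
python3 -c "
from bench import robot
robot.snapshot('top')"; python3 go.py .5675 .329 .0825 0
```

```text
now [0.5676 0.3287 0.0831] [-1.5711 -0.0006  0.0002] F [-0.2195 -0.0478 -2.6659] w 0.0253 t 15.65
turn [0.    0.    0.001] shift(cur tool) [-0.0001  0.0006  0.0003] dist 0.001 shift(goal tool) [-0.0001  0.0006  0.0003]
```

>>> {"op": "arm_command", "data": {"series": "0 0 0 0 0.0015 0 0.01"}}

```text
time: 15.75
tool_pos: [0.5678, 0.3289, 0.082]
ee_rot: [-1.571, -0.001, 0.0]
wrist_force: [-1.0, 0.6, -1.4]
width: 0.0252
```

```bash
python3 -c "
from bench import robot
robot.snapshot('top')"; python3 go.py .5675 .329 .0825 0
```

```text
now [0.5678 0.3289 0.0819] [-1.5706 -0.0014  0.0003] F [ 0.3437  0.2783 -1.669 ] w 0.0248 t 15.8
turn [-0.     0.     0.001] shift(cur tool) [-0.0003 -0.0006  0.0001] dist 0.001 shift(goal tool) [-0.0003 -0.0006  0.0001]
```

>>> {"op": "arm_command", "data": {"series": "0 0 0 0 0.001 0 0.01"}}

```text
time: 15.9
tool_pos: [0.5679, 0.329, 0.0818]
ee_rot: [-1.57, -0.002, 0.0]
wrist_force: [-1.5, -0.9, 2.8]
width: 0.0251
```

```bash
python3 go.py .5675 .329 .0825 0
```

```text
now [0.5679 0.329  0.0818] [-1.5704 -0.002   0.0004] F [-1.5195 -0.9266  2.8207] w 0.0251 t 15.9
turn [-0.     0.     0.002] shift(cur tool) [-0.0004 -0.0007  0.    ] dist 0.001 shift(goal tool) [-0.0004 -0.0007  0.    ]
```

>>> {"op": "arm_command", "data": {"series": "0 0 0 0 0 0 0.05;0 0 0 0 0 0 0.05;0 0 0 0 0 0 0.05;0 0 0 0 -0.002 0 0.05;0 0 0 0 -0.01 0 0.05;0 0 0 0 -0.03 0 0.05;0 0 0 0 -0.04 0 0.05;0 0 0 0 -0.03 0 0.05"}}

```text
time: 16.7
tool_pos: [0.5653, 0.3278, 0.1932]
ee_rot: [-1.575, 0.007, 0.0]
wrist_force: [0.8, 0.4, 1.3]
width: 0.0501
```

```bash
python3 look.py c6 .567 .329 .08; python3 go.py .413 .283 .17 0
```

```text
side [332 124]
top [198 189]
16.8 [0.5676 0.3289 0.1976] [-1.5705 -0.002   0.0005] [-0.1502  0.6858  0.7212] 0.04998158382378797
now [0.5676 0.3289 0.1976] [-1.5705 -0.002   0.0005] F [-0.1502  0.6858  0.7212] w 0.05 t 16.8
turn [-0.     0.     0.002] shift(cur tool) [-0.1547  0.0273 -0.0459] dist 0.164 shift(goal tool) [-0.1546  0.0276 -0.0459]
```

View pics/c6.png

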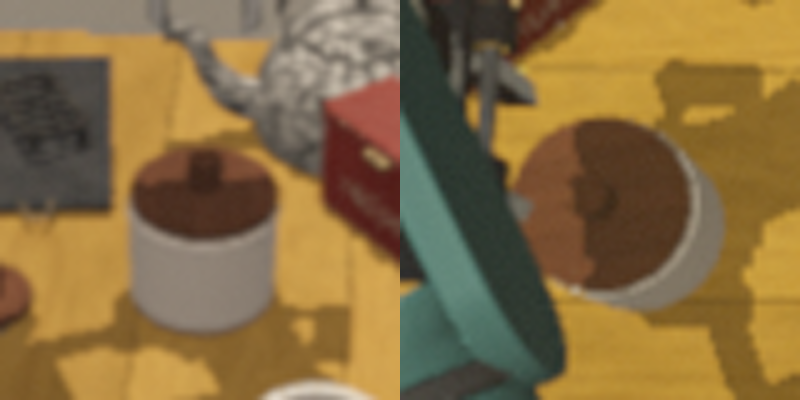

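>>> {"op": "arm_command", "data": {"series": "0 0 0.002 -0.02 0 -0.006 0.05;0 0 0 -0.035 0 -0.01 0.05;0 0 0 -0.035 0 -0.01 0.05;0 0 0 -0.035 0.02 -0.01 0.05;0 0 0 -0.025 0.03 -0.01 0.05;0 0 0 0 0.03 0 0.05;0 0 0 0 0.02 0 0.05"}}

```text
time: 17.5
tool_pos: [0.413, 0.2814, 0.0934]
ee_rot: [-1.568, -0.005, -0.0]
wrist_force: [0.3, -0.1, 0.4]
width: 0.0503
```

```bash
python3 -c "
from bench import robot
robot.snapshot('top')"; python3 go.py .413 .283 .055 0
```

```text
now [0.4108 0.2803 0.0897] [-1.5709  0.0015 -0.0001] F [-1.2035 -0.985  -1.8517] w 0.0498 t 17.55
turn [ 0.    -0.    -0.001] shift(cur tool) [0.0022 0.0347 0.0027] dist 0.035 shift(goal tool) [0.0022 0.0347 0.0027]
```

>>> {"op": "arm_command", "data": {"series": "0 0 -0.001 0.002 0.02 0.0027 0.05;0 0 0 0 0.02 0 0.05"}}

```text
time: 17.75
tool_pos: [0.4133, 0.2833, 0.0498]
ee_rot: [-1.57, -0.002, -0.0]
wrist_force: [-0.1, 0.1, -0.1]
width: 0.05
```

```bash
python3 look.py d1; python3 go.py .413 .283 .025 0
```

```text
side [288 136]
top [213 240]
17.85 [0.4115 0.2822 0.0478] [-1.5725  0.0032 -0.0002] [ 0.1782 -0.2894 -0.1444] 0.05010377498850886
now [0.4115 0.2822 0.0478] [-1.5725  0.0032 -0.0002] F [ 0.1782 -0.2894 -0.1444] w 0.0501 t 17.85
turn [ 0.002 -0.    -0.003] shift(cur tool) [0.0016 0.0228 0.0009] dist 0.023 shift(goal tool) [0.0015 0.0228 0.0008]
```

View pics/d1.png

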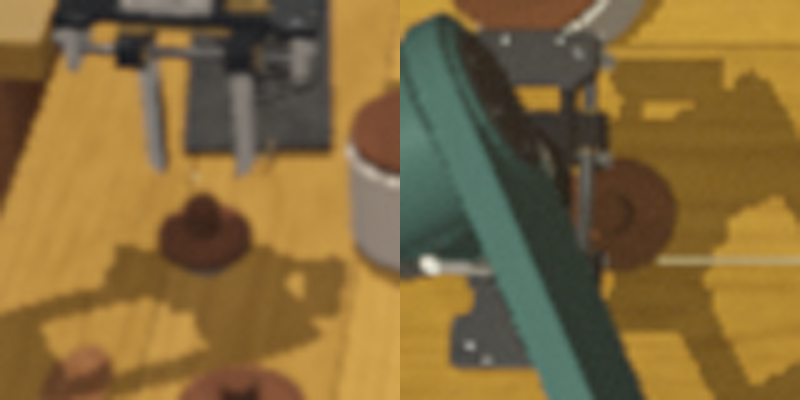

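```bash
python3 - <<'E'
from h import *
print('knob top', onz('side',(289,136.6),.054))
# zoom
im=cv2.imread('pics/side_d1.png'); cv2.imwrite('pics/z.png',cv2.resize(im[110:160,260:320],None,fx=12,fy=12,interpolation=cv2.INTER_CUBIC))
for z in (.048,.060,.068): print(z,proj('side',[.4115,.2822,z]))
print(proj('side',[.413,.283,.054]),proj('side',[.413,.283,.026]))
t=cv2.imread('pics/top0.png');cv2.imwrite('pics/z2.png',cv2.resize(t[220:265,195:240],None,fx=12,fy=12,interpolation=cv2.INTER_CUBIC))
print(proj('top',[.413,.283,.054]))
E
```

```text
knob top [0.4157 0.2772 0.054 ]
0.048 [[288.1689 137.0416]]
0.06 [[287.9682 134.3566]]
0.068 [[287.8332 132.5492]]
[[288.5144 135.5919]] [[288.9704 141.7726]]
[[213.7287 240.8105]]
```

View pics/z.png

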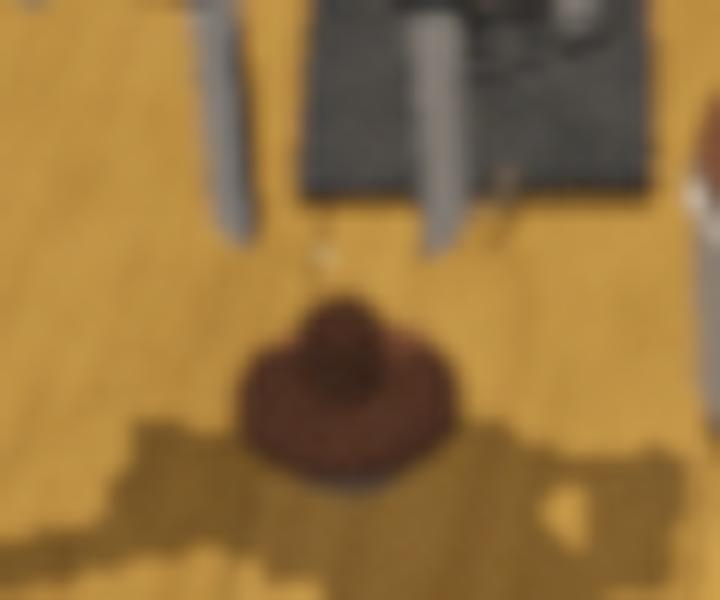

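View pics/z2.png

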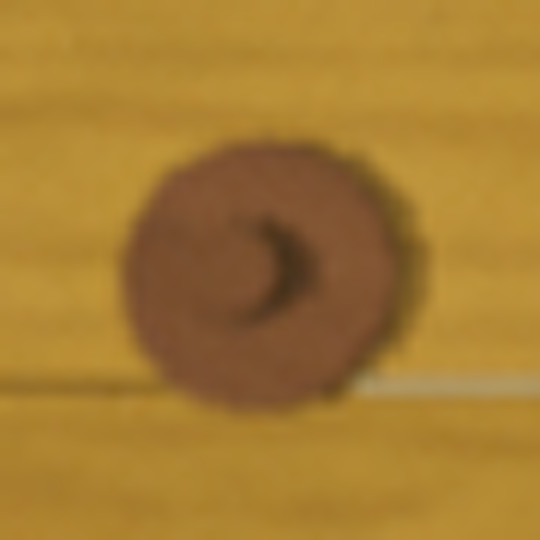

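>>> {"op": "arm_command", "data": {"series": "0.002 0 -0.003 0.001 0.012 -0.002 0.05;0 0 0 0 0.012 0 0.05"}}

```text
time: 18.05
tool_pos: [0.4149, 0.2812, 0.0258]
ee_rot: [-1.568, -0.005, -0.0]
wrist_force: [-0.3, 0.5, -0.3]
width: 0.05
```

```bash
python3 look.py d2; python3 go.py .4125 .280 .012 0
```

```text
side [289 142]
top [216 240]
18.15 [0.4136 0.2807 0.0244] [-1.5693 -0.0019 -0.0002] [-0.5856  0.2787 -0.3096] 0.04967932971951682
now [0.4136 0.2807 0.0244] [-1.5693 -0.0019 -0.0002] F [-0.5856  0.2787 -0.3096] w 0.0497 t 18.15
turn [-0.002 -0.     0.002] shift(cur tool) [-0.0011  0.0124 -0.0007] dist 0.013 shift(goal tool) [-0.0011  0.0124 -0.0007]
```

View pics/d2.png

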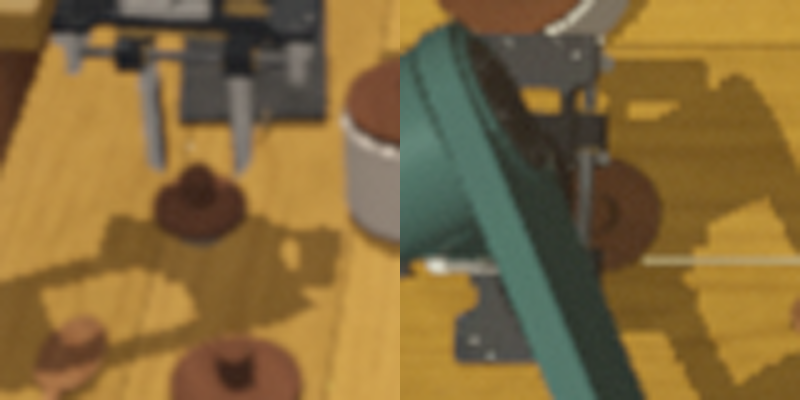

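>>> {"op": "arm_command", "data": {"series": "-0.002 0 0.002 -0.001 0.012 -0.001 0.05"}}

```text
time: 18.25
tool_pos: [0.4146, 0.2807, 0.0142]
ee_rot: [-1.569, -0.004, -0.0]
wrist_force: [-0.1, 0.2, 0.2]
width: 0.0498
```

```bash
python3 look.py d3; python3 go.py .4125 .280 .0115 0
```

```text
side [289 144]
top [217 240]
18.35 [0.4115 0.279  0.0108] [-1.5729  0.0028 -0.0002] [-0.1923 -0.3415 -0.3114] 0.05026127204763941
now [0.4115 0.279  0.0108] [-1.5729  0.0028 -0.0002] F [-0.1923 -0.3415 -0.3114] w 0.0503 t 18.35
turn [ 0.002 -0.    -0.003] shift(cur tool) [ 0.001  -0.0007  0.001 ] dist 0.002 shift(goal tool) [ 0.001  -0.0007  0.001 ]
```

View pics/d3.png

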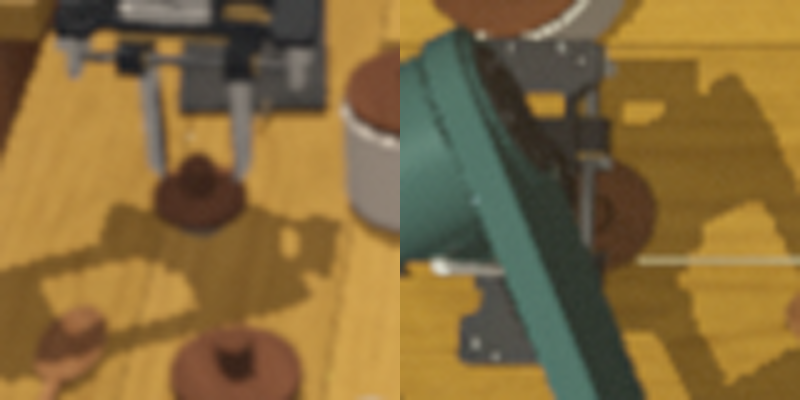

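```bash
python3 - <<'E'
from h import *
for nm,t,px in (('a4',(.3823,-.2518,.0106),(247.5,261.2)),('a3',(.3804,-.2524,.0281),(245.6,256.4)),('c1',(.4458,-.0908,.0557),(280.2,206.1)),('c2',(.4501,-.0936,.0259),(281.8,215.2)),('d1',(.4115,.2822,.0478),(288.3,130.6)),('d3',(.4115,.279,.0108),(288.8,138.6))):
    t=np.array(t); p0=proj('side',t)[0]; z=min(np.linspace(0,.04,81),key=lambda d:abs(proj('side',t+[0,0,d])[0,1]-px[1]))
    y=min(np.linspace(0,.06,121),key=lambda d:abs(proj('side',t+[0,d,0])[0,1]-px[1]))
    print(nm,p0,px,'dz',z,'dy',y)
E
```

```text
a4 [248.5419 264.6146] (247.5, 261.2) dz 0.0165 dy 0.0115
a3 [246.9617 261.0577] (245.6, 256.4) dz 0.021500000000000002 dy 0.0155
c1 [279.7184 212.5097] (280.2, 206.1) dz 0.0275 dy 0.026000000000000002
c2 [281.7336 219.9768] (281.8, 215.2) dz 0.021500000000000002 dy 0.0195
d1 [288.1722 137.0861] (288.3, 130.6) dz 0.029 dy 0.0395
d3 [288.6416 145.7115] (288.8, 138.6) dz 0.0325 dy 0.043000000000000003
```

>>> {"op": "arm_command", "data": {"series": "0.002 0 -0.003 0.001 0 0.001 0.035;0 0 0 0 0 0 0.03;0 0 0 0 0 0 0.026;0 0 0 0 0 0 0.02"}}

```text
time: 18.75
tool_pos: [0.413, 0.2805, 0.0114]
ee_rot: [-1.57, -0.001, -0.0]
wrist_force: [0.4, 0.1, -1.0]
width: 0.0254
```

```bash
python3 look.py d4; python3 go.py .4125 .280 .0115 0
```

```text
side [289 145]
top [217 241]
18.85 [0.413  0.2804 0.0114] [-1.5701 -0.0015 -0.0001] [0.1293 0.2301 0.1812] 0.025310404174040062
now [0.413  0.2804 0.0114] [-1.5701 -0.0015 -0.0001] F [0.1293 0.2301 0.1812] w 0.0253 t 18.85
turn [-0.001 -0.     0.001] shift(cur tool) [-0.0005 -0.0001 -0.0004] dist 0.001 shift(goal tool) [-0.0005 -0.0001 -0.0004]
```

View pics/d4.png

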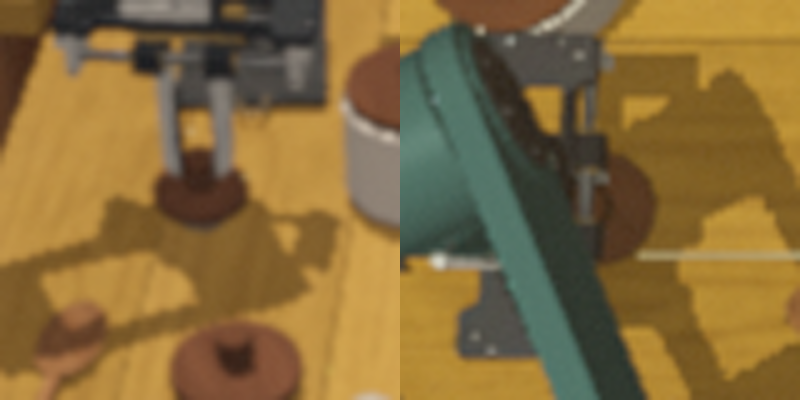

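>>> {"op": "arm_command", "data": {"series": "0 0 0 0 0 0 0.01;0 0 0 0 0 0 0.01;0 0 0 0 -0.02 0 0.01;0 0 0 0 -0.04 0 0.01;0 0 0 0 -0.05 0 0.01;0 0 0 0 -0.05 0 0.01;0 0 0 0.01 -0.01 -0.015 0.01;0 0 0 0.019 0 -0.032 0.01"}}

```text
time: 19.65
tool_pos: [0.4393, 0.2343, 0.1859]
ee_rot: [-1.572, 0.003, 0.007]
wrist_force: [0.4, -0.3, -1.3]
width: 0.025
```

```bash
python3 look.py d5; python3 go.py .643 -.102 .17 0
```

```text
side [291 112]
top [219 228]
19.75 [0.4408 0.2305 0.1846] [-1.575   0.004  -0.0015] [-0.41    0.7025 -0.7247] 0.025021348418053545
now [0.4408 0.2305 0.1846] [-1.575   0.004  -0.0015] F [-0.41    0.7025 -0.7247] w 0.025 t 19.75
turn [ 0.004 -0.002 -0.004] shift(cur tool) [ 0.2028  0.0152 -0.3321] dist 0.389 shift(goal tool) [ 0.2022  0.0146 -0.3325]
```

View pics/d5.png

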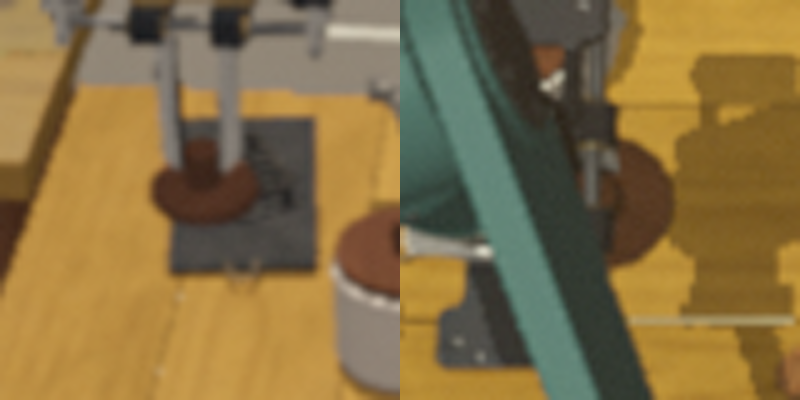

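>>> {"op": "arm_command", "data": {"series": "0.004 -0.002 -0.004 0.012 0 -0.02 0.01;0 0 0 0.02 0 -0.033 0.01;0 0 0 0.02 0 -0.033 0.01;0 0 0 0.02 0 -0.033 0.01;0 0 0 0.02 0 -0.033 0.01;0 0 0 0.02 0 -0.033 0.01;0 0 0 0.02 0 -0.033 0.01;0 0 0 0.02 0 -0.033 0.01;0 0 0 0.02 0 -0.033 0.01;0 0 0 0.015 0 -0.025 0.01"}}

```text
time: 20.75
tool_pos: [0.6303, -0.0799, 0.1766]
ee_rot: [-1.562, 0.01, 0.009]
wrist_force: [0.4, 0.7, -0.6]
width: 0.0251
```

```bash
python3 go.py .643 -.102 .14 0
```

```text
now [ 0.6303 -0.0799  0.1766] [-1.5618  0.0103  0.0092] F [ 0.3694  0.7006 -0.5791] w 0.0251 t 20.75
turn [-0.009  0.009 -0.01 ] shift(cur tool) [ 0.0128  0.0363 -0.0225] dist 0.045 shift(goal tool) [ 0.0127  0.0366 -0.0221]
```

>>> {"op": "arm_command", "data": {"series": "-0.009 0.009 -0.01 0.013 0.01 -0.022 0.01;0 0 0 0 0.025 0 0.01;0 0 0 0 0.025 0 0.01"}}

```text
time: 21.05
tool_pos: [0.6477, -0.106, 0.1158]
ee_rot: [-1.572, -0.005, -0.006]
wrist_force: [-0.6, -0.4, -0.6]
width: 0.0251
```

```bash
python3 ov.py d6 small_jar small_lid .643,-.102,0,0 0,0,-.0114,0;  python3 go.py .643 -.102 .10 0
```

```text
tool [ 0.6444 -0.1049  0.1113] [-1.5697  0.0048 -0.0049] lid [ 0.6444 -0.1049  0.0999  0.    ]
now [ 0.6444 -0.1049  0.1113] [-1.5697  0.0048 -0.0049] F [-0.3546  0.4246  0.0543] w 0.0249 t 21.15
turn [-0.001 -0.005 -0.005] shift(cur tool) [-0.0013  0.0113  0.0029] dist 0.012 shift(goal tool) [-0.0014  0.0113  0.0029]
```

View pics/d6.png

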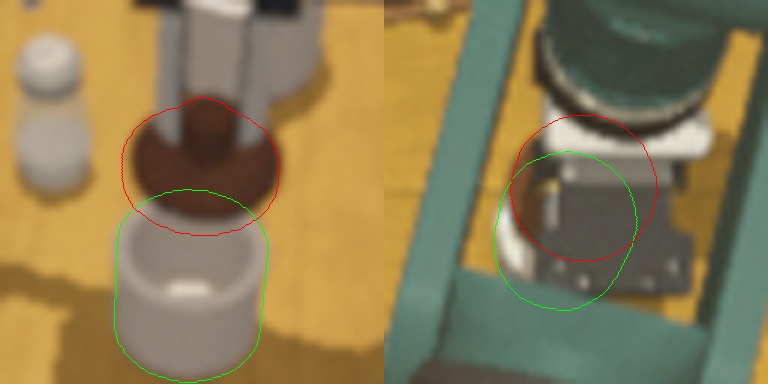

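```bash
python3 -c "
import cv2
from h import *
u=proj('side',[.6444,-.1049,.1])[0];print(u)
im=cv2.imread('pics/side_d6.png');cv2.imwrite('pics/z.png',cv2.resize(im[195:255,315:375],None,fx=10,fy=10,interpolation=cv2.INTER_LANCZOS4))"
```

```text
[347.5615 210.7955]
```

View pics/z.png

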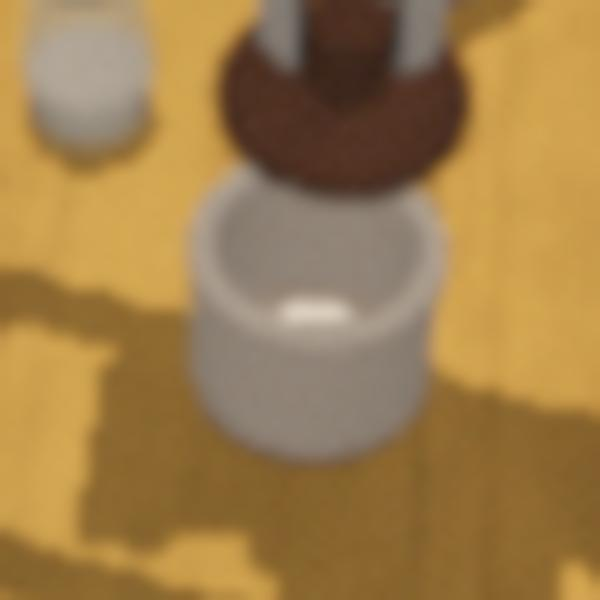

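```bash
python3 - <<'E'
from edgefit import *
p=np.array([(221,98),(467,98),(345,194),(250,155),(440,155),(300,185),(395,183)])/10+[315-.5,195-.5]
for z in(.095,.0999,.105):
    x,f=efit(p,'side',z,[.6444,-.105,0],h=.036,shape='c'); print(z,x,f.round(2))
# jar rim outer
q=np.array([(190,250),(445,250),(190,270)])
j=np.array([(192,260),(445,255),(193,360),(430,370),(312,462),(230,430),(390,432)])/10+[315-.5,195-.5]
from scipy.optimize import least_squares
def res(v):
    H=cv2.convexHull(proj('side',np.r_[circ(.036,.0),circ(.036,.064)]+[v[0],v[1],0]).astype(np.float32)); return [cv2.pointPolygonTest(H,tuple(map(float,a)),True) for a in j]
r=least_squares(res,[.643,-.102],diff_step=1e-3); print(r.x,r.fun.round(2))
E
```

```text
0.095 [ 0.6463 -0.0886  0.0037] [ 0.65  0.43 -0.45  0.22  0.4  -0.2   0.  ]
0.0999 [ 0.6463 -0.093   0.    ] [ 0.72  0.5  -0.45  0.23  0.42 -0.2   0.  ]
0.105 [ 0.6463 -0.0975  0.015 ] [ 0.78  0.57 -0.49  0.22  0.42 -0.24 -0.02]
[ 0.6424 -0.0952] [-0.18 -0.24  0.23  0.1  -0.42  0.11  0.44]
```

>>> {"op": "arm_command", "data": {"series": "-0.001 -0.005 -0.005 -0.003 0.012 0 0.01;0 0 0 0 0.012 0 0.01"}}

```text
time: 21.35
tool_pos: [0.6425, -0.1037, 0.0891]
ee_rot: [-1.571, -0.003, 0.001]
wrist_force: [-0.0, 0.3, -0.1]
width: 0.0253
```

```bash
python3 ov.py d7 small_jar small_lid .643,-.102,0,0 0,0,-.0114,0;  python3 go.py .6415 -.104 .08 0;python3 -c "
import cv2
im=cv2.imread('pics/side_d7.png');cv2.imwrite('pics/z.png',cv2.resize(im[195:255,315:375],None,fx=10,fy=10,interpolation=cv2.INTER_LANCZOS4))"
```

```text
tool [ 0.642  -0.1036  0.0879] [-1.5701 -0.0011  0.001 ] lid [ 0.642  -0.1036  0.0765  0.    ]
now [ 0.642  -0.1036  0.0879] [-1.5701 -0.0011  0.001 ] F [ 0.8049 -0.3136  0.313 ] w 0.025 t 21.45
turn [-0.001  0.001  0.001] shift(cur tool) [-0.0005  0.0079 -0.0004] dist 0.008 shift(goal tool) [-0.0005  0.0079 -0.0004]
```

View pics/z.png

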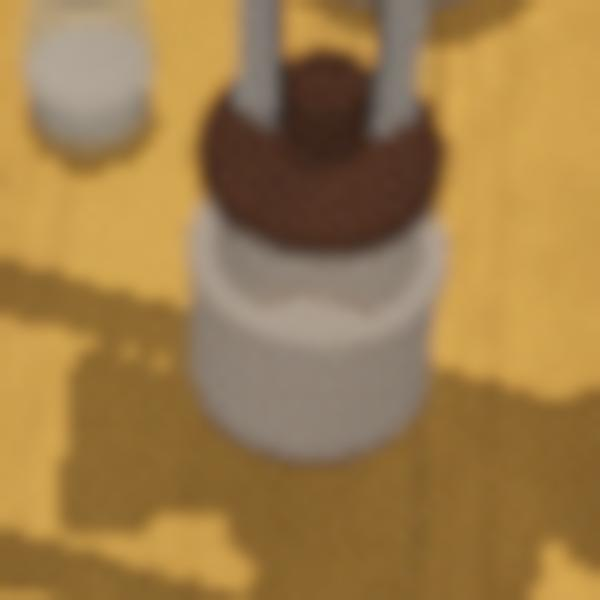

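```bash
python3 - <<'E'
from h import *
from fit import circ
for nm,c in (('jar rim',circ(.036,.064)+[.643,-.102,0]),('lid flange bottom',circ(.036,.0765+.016)+[.642,-.1036,0]),('lid seated',circ(.036,.064)+[.642,-.1036,0]),('jar base',circ(.036,0)+[.643,-.102,0])):
    p=(proj('side',c)-[314.5,194.5])*10; print(nm,'rows',p[:,1].min().round(),p[:,1].max().round(),'cols',p[:,0].min().round(),p[:,0].max().round())
E
```

```text
jar rim rows 147.0 336.0 cols 195.0 446.0
lid flange bottom rows 84.0 274.0 cols 193.0 449.0
lid seated rows 151.0 340.0 cols 191.0 442.0
jar base rows 289.0 477.0 cols 191.0 432.0
```

View pics/d7.png

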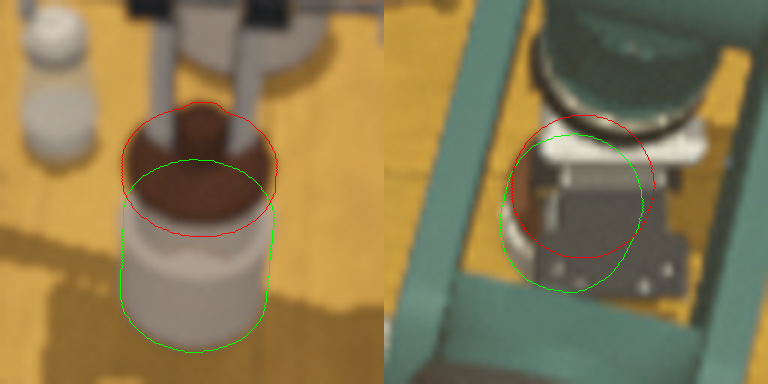

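```bash
python3 - <<'E'
from h import *
from fit import circ
p=proj('top',np.r_[circ(.036,.1732+.026),circ(.036,.1732+.016)]+[.4408,.2305,0]); u=np.array([219,228])-40
q=(p+.5-u)*5; print('pred crop cols',q[:,0].min()+400,q[:,0].max()+400,'rows',q[:,1].min(),q[:,1].max())
p=proj('side',np.r_[circ(.036,.1732+.026),circ(.036,.1732+.016)]+[.4408,.2305,0]); u=np.array([291,112])-40
q=(p+.5-u)*5; print('side pred crop cols',q[:,0].min(),q[:,0].max(),'rows',q[:,1].min(),q[:,1].max())
a=cv2.imread('pics/top_d5.png')[188:268,179:259]; b=cv2.imread('pics/side_d5.png')[72:152,251:331]
cv2.imwrite('pics/z.png',np.hstack([cv2.resize(i,None,fx=5,fy=5,interpolation=cv2.INTER_LANCZOS4) for i in(b,a)]))
E
```

```text
pred crop cols 539.8372422968705 678.9770185936204 rows 134.22472424989607 269.2607366083099
side pred crop cols 151.11608721274337 262.2541974213567 rows 161.20228482388023 236.3154522145996
```

View pics/z.png

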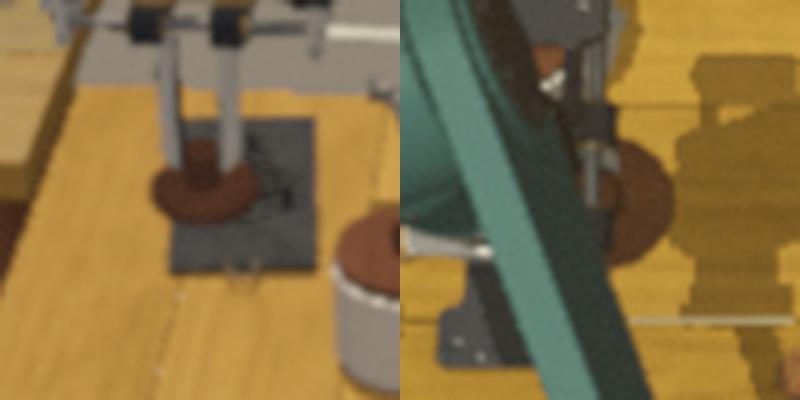

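>>> {"op": "arm_command", "data": {"series": "-0.001 0.001 0.001 0 0.008 0 0.01"}}

```text
time: 21.55
tool_pos: [0.6435, -0.1036, 0.0821]
ee_rot: [-1.572, -0.004, 0.0]
wrist_force: [0.5, -0.3, 0.2]
width: 0.0247
```

```bash
python3 go.py .6425 -.103 .073 0
```

```text
now [ 0.6435 -0.1036  0.0821] [-1.5721 -0.0041  0.0002] F [ 0.5163 -0.3475  0.1666] w 0.0247 t 21.55
turn [0.001 0.    0.004] shift(cur tool) [-0.001   0.0091  0.0007] dist 0.009 shift(goal tool) [-0.001   0.0091  0.0006]
```

>>> {"op": "arm_command", "data": {"series": "0.001 0 0.004 -0.001 0.008 0.0005 0.01"}}

```text
time: 21.65
tool_pos: [0.643, -0.1029, 0.0744]
ee_rot: [-1.571, -0.001, 0.0]
wrist_force: [-0.4, 0.4, -0.4]
width: 0.0253
```

```bash
python3 look.py d8; python3 go.py .6425 -.103 .068 0
```

```text
side [346 216]
top [339 167]
21.75 [ 0.6421 -0.1028  0.0731] [-1.5706  0.0014  0.0004] [ 0.1893  0.0595 -0.5677] 0.02517345167497818
now [ 0.6421 -0.1028  0.0731] [-1.5706  0.0014  0.0004] F [ 0.1893  0.0595 -0.5677] w 0.0252 t 21.75
turn [-0.     0.    -0.001] shift(cur tool) [ 0.0004  0.0051 -0.0002] dist 0.005 shift(goal tool) [ 0.0004  0.0051 -0.0002]
```

View pics/d8.png

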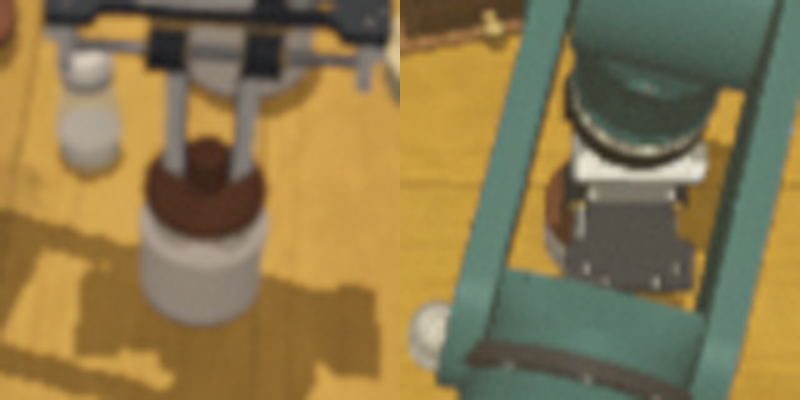

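>>> {"op": "arm_command", "data": {"series": "0 0 -0.001 0.0004 0.005 0 0.01"}}

```text
time: 21.85
tool_pos: [0.6433, -0.1029, 0.0691]
ee_rot: [-1.571, -0.002, 0.0]
wrist_force: [-0.7, -0.1, -0.4]
width: 0.0249
```

```bash
python3 look.py d9;python3 go.py .6425 -.103 .062 0
```

```text
side [346 217]
top [339 167]
21.95 [ 0.6421 -0.1027  0.0673] [-1.5703  0.0015  0.0004] [ 0.5429 -1.0382 -0.5663] 0.025424450392303705
now [ 0.6421 -0.1027  0.0673] [-1.5703  0.0015  0.0004] F [ 0.5429 -1.0382 -0.5663] w 0.0254 t 21.95
turn [-0.001  0.    -0.002] shift(cur tool) [ 0.0004  0.0053 -0.0003] dist 0.005 shift(goal tool) [ 0.0004  0.0053 -0.0003]
```

View pics/d9.png

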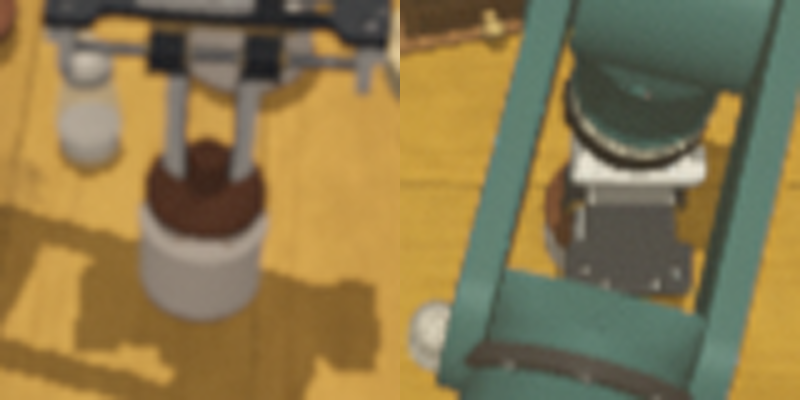

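>>> {"op": "arm_command", "data": {"series": "-0.001 0 -0.002 -0.0005 0.004 -0.0005 0.01"}}

```text
time: 22.05
tool_pos: [0.6423, -0.1034, 0.064]
ee_rot: [-1.572, -0.002, 0.0]
wrist_force: [0.6, 0.6, 0.3]
width: 0.0252
```

```bash
python3 look.py e0;python3 go.py .6415 -.103 .0594 0
```

```text
side [346 218]
top [339 168]
22.15 [ 0.6415 -0.1034  0.0628] [-1.5715 -0.0002  0.0002] [ 0.4469  0.2771 -0.8397] 0.024961529901483797
now [ 0.6415 -0.1034  0.0628] [-1.5715 -0.0002  0.0002] F [ 0.4469  0.2771 -0.8397] w 0.025 t 22.15
turn [0.001 0.    0.   ] shift(cur tool) [0.     0.0034 0.0004] dist 0.003 shift(goal tool) [0.     0.0034 0.0004]
```

View pics/e0.png

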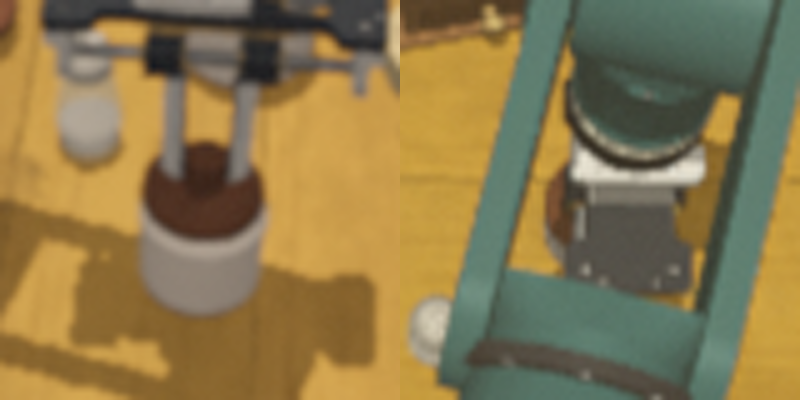

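>>> {"op": "arm_command", "data": {"series": "0.001 0 0 0 0.0025 0 0.01"}}

```text
time: 22.25
tool_pos: [0.6418, -0.1035, 0.0607]
ee_rot: [-1.571, -0.001, 0.0]
wrist_force: [0.5, -0.3, -0.3]
width: 0.0252
```

```bash
python3 -c "
from bench import robot
robot.snapshot('top')"; python3 go.py .6415 -.103 .0594 0
```

```text
now [ 0.6414 -0.1035  0.0599] [-1.5706 -0.0001  0.0001] F [ 0.9598 -0.1513  0.3569] w 0.0251 t 22.3
turn [-0.  0.  0.] shift(cur tool) [0.0001 0.0005 0.0005] dist 0.001 shift(goal tool) [0.0001 0.0005 0.0005]
```

>>> {"op": "arm_command", "data": {"series": "0 0 0 0 0.0013 0 0.01"}}

```text
time: 22.4
tool_pos: [0.6417, -0.1037, 0.0595]
ee_rot: [-1.571, -0.001, -0.0]
wrist_force: [-0.9, 0.4, 5.4]
width: 0.0253
```

```bash
python3 go.py .6415 -.103 .0594 0
```

```text
now [ 0.6417 -0.1037  0.0595] [-1.5709 -0.0012 -0.    ] F [-0.9304  0.4279  5.3869] w 0.0253 t 22.4
turn [ 0.    -0.     0.001] shift(cur tool) [-0.0002  0.0001  0.0007] dist 0.001 shift(goal tool) [-0.0002  0.0001  0.0007]
```

Seated contact at the expected height (0.0594). Release and lift.

>>> {"op": "arm_command", "data": {"series": "0 0 0 0 0 0 0.05;0 0 0 0 0 0 0.05;0 0 0 0 0 0 0.05;0 0 0 0 -0.002 0 0.05;0 0 0 0 -0.01 0 0.05;0 0 0 0 -0.03 0 0.05;0 0 0 0 -0.04 0 0.05;0 0 0 0 -0.04 0 0.05"}}

```text
time: 23.2
tool_pos: [0.6371, -0.1023, 0.1774]
ee_rot: [-1.566, 0.016, 0.0]
wrist_force: [-0.1, 0.4, -0.7]
width: 0.0498
```

```bash
python3 look.py e1 .643 -.102 .07; python3 go.py .466 .096 .17 0
python3 - <<'E'
from fit import *
t=cv2.imread('pics/top0.png');s=cv2.imread('pics/side0.png')
a=proj('top',[.465,.097,.04])[0].astype(int);b=proj('side',[.465,.097,.04])[0].astype(int);print(a,b)
cv2.imwrite('pics/z.png',np.hstack([cv2.resize(i[c[1]-25:c[1]+25,c[0]-25:c[0]+25],None,fx=8,fy=8,interpolation=cv2.INTER_CUBIC) for i,c in((s,b),(t,a))]))
E
```

```text
side [346 217]
top [339 167]
23.3 [ 0.6411 -0.1033  0.1853] [-1.57    0.0004  0.0002] [ 0.9657  0.1629 -0.066 ] 0.04993126270129781
now [ 0.6411 -0.1033  0.1853] [-1.57    0.0004  0.0002] F [ 0.9657  0.1629 -0.066 ] w 0.0499 t 23.3
turn [-0.001  0.    -0.   ] shift(cur tool) [-0.1751  0.0155  0.1994] dist 0.266 shift(goal tool) [-0.1751  0.0153  0.1993]
[275 224] [295 174]
```

View pics/e1.png

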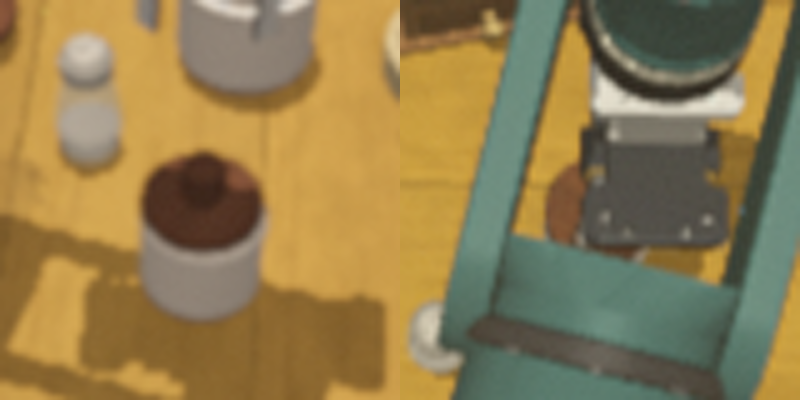

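View pics/z.png

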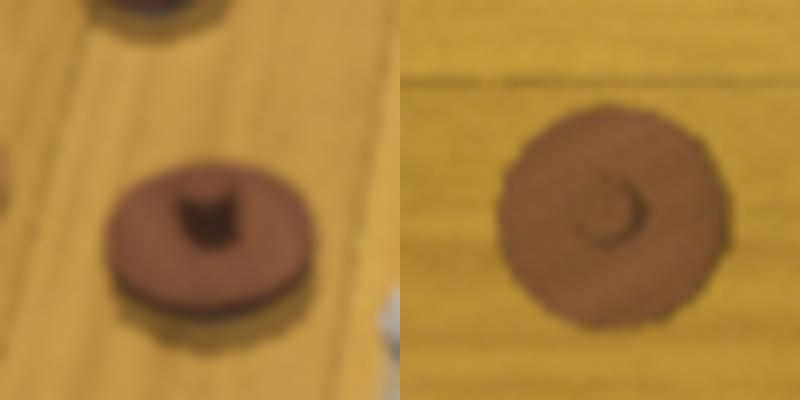

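```bash
python3 - <<'E'
from h import *
print(onz('top',(275.0,224.9),.054),onz('top',(276.2,225.5),.026),onz('side',(295.8,178.3),.024))
print(tri({'top':(276.2,225.5),'side':(295.8,178.3)}))
E
```

```text
[0.4628 0.0972 0.054 ] [0.4635 0.096  0.026 ] [0.4656 0.0936 0.024 ]
[0.4645 0.0966 0.021 ]
```

>>> {"op": "arm_command", "data": {"series": "0 0 0 -0.02 0 0.02 0.05;0 0 0 -0.03 0 0.035 0.05;0 0 0 -0.03 0 0.035 0.05;0 0 0 -0.03 0 0.035 0.05;0 0 0 -0.03 0 0.035 0.05;0 0 0 -0.03 0 0.035 0.05;0 0 0 -0.01 0.03 0.01 0.05;0 0 0 0 0.03 0 0.05;0 0 0 0 0.03 0 0.05"}}

```text
time: 24.2
tool_pos: [0.4596, 0.1094, 0.0997]
ee_rot: [-1.567, -0.019, -0.001]
wrist_force: [-0.0, -0.5, 0.5]
width: 0.0503
```

```bash
python3 -c "
from bench import robot
robot.snapshot('top')"; python3 go.py .466 .0955 .05 0
```

```text
now [0.4554 0.1088 0.0933] [-1.5683 -0.0071 -0.0011] F [-1.7577  0.1544 -2.7967] w 0.0506 t 24.25
turn [-0.003 -0.001  0.007] shift(cur tool) [ 0.0103  0.0434 -0.0134] dist 0.047 shift(goal tool) [ 0.0106  0.0433 -0.0133]
```

>>> {"op": "arm_command", "data": {"series": "-0.003 -0.001 0.007 0.0105 0.02 -0.0135 0.05;0 0 0 0 0.02 0 0.05"}}

```text
time: 24.45
tool_pos: [0.4667, 0.0955, 0.0542]
ee_rot: [-1.571, -0.003, 0.002]
wrist_force: [-0.6, 0.5, 0.1]
width: 0.0501
```

```bash
python3 look.py f1; python3 go.py .466 .0955 .025 0
```

```text
side [295 171]
top [275 223]
24.55 [0.464  0.096  0.0523] [-1.5708  0.0033  0.0018] [-0.5577  0.3038  0.2137] 0.05005593826418364
now [0.464  0.096  0.0523] [-1.5708  0.0033  0.0018] F [-0.5577  0.3038  0.2137] w 0.0501 t 24.55
turn [ 0.     0.002 -0.003] shift(cur tool) [ 0.0021  0.0273 -0.0005] dist 0.027 shift(goal tool) [ 0.002   0.0273 -0.0005]
```

View pics/f1.png

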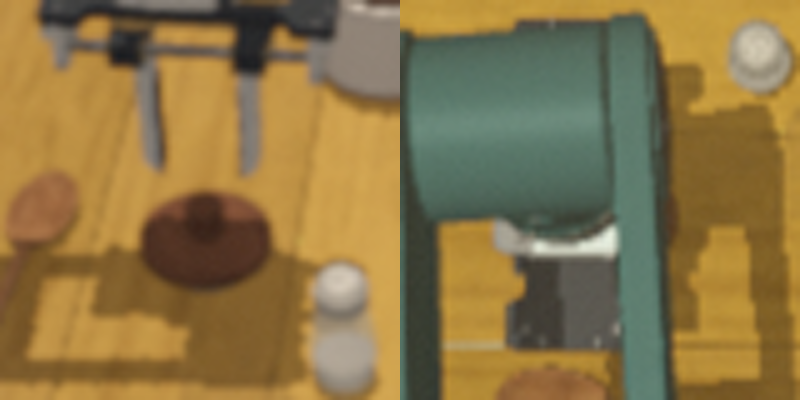

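Fingers (mid ≈ x 200 in the crop) straddle the knob (205, 205), within 2–3 mm in x. Going down.

>>> {"op": "arm_command", "data": {"series": "0 0.002 -0.003 0.002 0.014 -0.0005 0.05;0 0 0 0 0.014 0 0.05"}}

```text
time: 24.75
tool_pos: [0.469, 0.0957, 0.0279]
ee_rot: [-1.57, -0.006, -0.001]
wrist_force: [0.7, 0.8, 0.0]
width: 0.05
```

```bash
python3 look.py f2; python3 go.py .466 .0955 .012 0
```

```text
side [296 177]
top [276 223]
24.85 [0.4674 0.0957 0.0263] [-1.5704 -0.0024 -0.0004] [-0.0563 -0.0467  0.016 ] 0.04993889977400289
now [0.4674 0.0957 0.0263] [-1.5704 -0.0024 -0.0004] F [-0.0563 -0.0467  0.016 ] w 0.0499 t 24.85
turn [-0.    -0.     0.002] shift(cur tool) [-0.0014  0.0143 -0.0002] dist 0.014 shift(goal tool) [-0.0014  0.0143 -0.0002]
```

>>> {"op": "arm_command", "data": {"series": "0 0 0.002 -0.001 0.013 0 0.05"}}

```text
time: 24.95
tool_pos: [0.4687, 0.0959, 0.0155]
ee_rot: [-1.57, -0.006, -0.0]
wrist_force: [1.4, -0.5, 0.7]
width: 0.0502
```

```bash
python3 look.py f3; python3 go.py .466 .0955 .0115 0
```

```text
side [296 179]
top [276 224]
25.05 [0.4652 0.0956 0.012 ] [-1.5706  0.0024 -0.0003] [-0.0162 -0.68   -0.7106] 0.050057359525660504
now [0.4652 0.0956 0.012 ] [-1.5706  0.0024 -0.0003] F [-0.0162 -0.68   -0.7106] w 0.0501 t 25.05
turn [-0.    -0.    -0.002] shift(cur tool) [ 0.0008  0.0005 -0.0001] dist 0.001 shift(goal tool) [ 0.0008  0.0005 -0.0001]
```

View pics/f3.png

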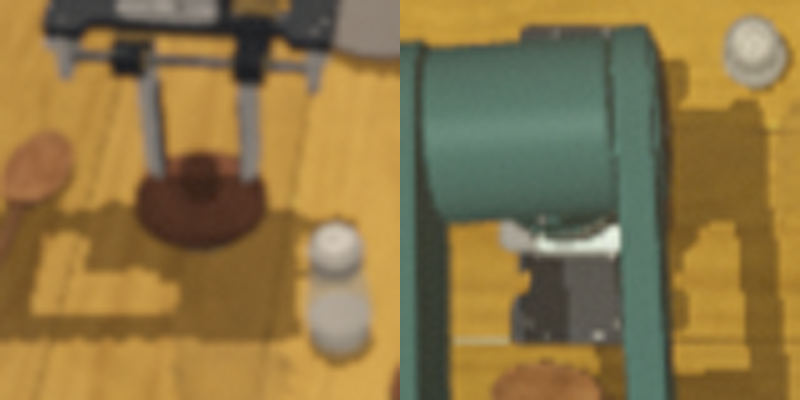

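>>> {"op": "arm_command", "data": {"series": "0 0 -0.002 0.0005 0 0 0.035;0 0 0 0 0 0 0.03;0 0 0 0 0 0 0.026;0 0 0 0 0 0 0.01;0 0 0 0 0 0 0.01;0 0 0 0 0 0 0.01"}}

```text
time: 25.65
tool_pos: [0.4664, 0.0958, 0.0133]
ee_rot: [-1.57, -0.002, -0.0]
wrist_force: [0.7, 0.1, -0.9]
width: 0.0251
```

```bash
python3 go.py .661 .097 .17 0
```

```text
now [0.4664 0.0958 0.0133] [-1.5704 -0.0016 -0.0001] F [ 0.6624  0.0996 -0.8702] w 0.0251 t 25.65
turn [-0.    -0.     0.002] shift(cur tool) [ 0.1948 -0.1564  0.0012] dist 0.25 shift(goal tool) [ 0.1946 -0.1567  0.0012]
```

>>> {"op": "arm_command", "data": {"series": "0 0 0.002 0 -0.02 0 0.01;0 0 0 0 -0.04 0 0.01;0 0 0 0 -0.05 0 0.01;0 0 0 0 -0.04 0 0.01;0 0 0 0.02 0 0 0.01;0 0 0 0.035 0 0 0.01;0 0 0 0.035 0 0 0.01;0 0 0 0.035 0 0 0.01;0 0 0 0.03 0 0 0.01;0 0 0 0.015 0 0 0.01"}}

```text
time: 26.65
tool_pos: [0.6403, 0.096, 0.1695]
ee_rot: [-1.57, -0.001, 0.001]
wrist_force: [0.3, -0.2, -0.9]
width: 0.025
```

```bash
python3 -c "
from bench import robot
robot.snapshot('top')"; python3 go.py .661 .097 .12 0
```

```text
now [0.6416 0.0958 0.1687] [-1.5704 -0.0014  0.0004] F [ 0.9718 -0.0485 -0.9836] w 0.0246 t 26.7
turn [-0.     0.     0.001] shift(cur tool) [0.0194 0.0488 0.0011] dist 0.052 shift(goal tool) [0.0194 0.0487 0.0012]
```

>>> {"op": "arm_command", "data": {"series": "0 0 0 0.019 0.01 0.001 0.01;0 0 0 0 0.02 0 0.01;0 0 0 0 0.02 0 0.01"}}

```text
time: 27.0
tool_pos: [0.6639, 0.097, 0.1205]
ee_rot: [-1.57, -0.007, 0.0]
wrist_force: [0.5, 0.1, -1.0]
width: 0.0248
```

```bash
python3 ov.py f4 medium_jar medium_lid .661,.097,0,0 0,0,-.0133,0;  python3 go.py .6605 .097 .10 0
```

```text
tool [0.661  0.0968 0.1166] [-1.5705  0.0011  0.0001] lid [0.661  0.0968 0.1033 0.    ]
now [0.661  0.0968 0.1166] [-1.5705  0.0011  0.0001] F [-0.6802  0.0164 -1.0503] w 0.025 t 27.1
turn [-0.     0.    -0.001] shift(cur tool) [-0.0005  0.0166  0.0002] dist 0.017 shift(goal tool) [-0.0005  0.0166  0.0002]
```

View pics/f4.png

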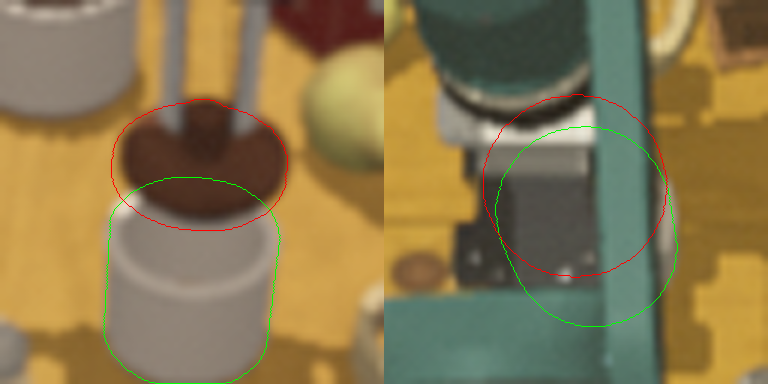

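>>> {"op": "arm_command", "data": {"series": "0 0 -0.001 -0.001 0.009 0 0.01;0 0 0 0 0.009 0 0.01"}}

```text
time: 27.3
tool_pos: [0.6606, 0.0969, 0.1005]
ee_rot: [-1.57, -0.004, 0.0]
wrist_force: [-0.4, 0.2, -0.8]
width: 0.0246
```

```bash
python3 go.py .660 .097 .090 0
```

```text
now [0.6606 0.0969 0.1005] [-1.5703 -0.0036  0.0003] F [-0.4169  0.2201 -0.8064] w 0.0246 t 27.3
turn [-0.001  0.     0.004] shift(cur tool) [-0.0007  0.0105  0.0001] dist 0.011 shift(goal tool) [-0.0006  0.0105  0.0001]
```

>>> {"op": "arm_command", "data": {"series": "-0.001 0 0.004 -0.0007 0.009 0 0.01;0 0 0 0 0.005 0 0.01"}}

```text
time: 27.5
tool_pos: [0.6598, 0.097, 0.0863]
ee_rot: [-1.571, -0.0, 0.0]
wrist_force: [0.1, 0.0, -1.1]
width: 0.025
```

```bash
python3 look.py f5; python3 go.py .660 .097 .081 0
```

```text
side [355 167]
top [275 160]
27.6 [0.6596 0.097  0.0861] [-1.5713  0.0002  0.0004] [-0.0976 -0.1263 -0.7052] 0.024909178209957535
now [0.6596 0.097  0.0861] [-1.5713  0.0002  0.0004] F [-0.0976 -0.1263 -0.7052] w 0.0249 t 27.6
turn [ 0.  0. -0.] shift(cur tool) [0.0004 0.0051 0.    ] dist 0.005 shift(goal tool) [0.0004 0.0051 0.    ]
```

View pics/f5.png

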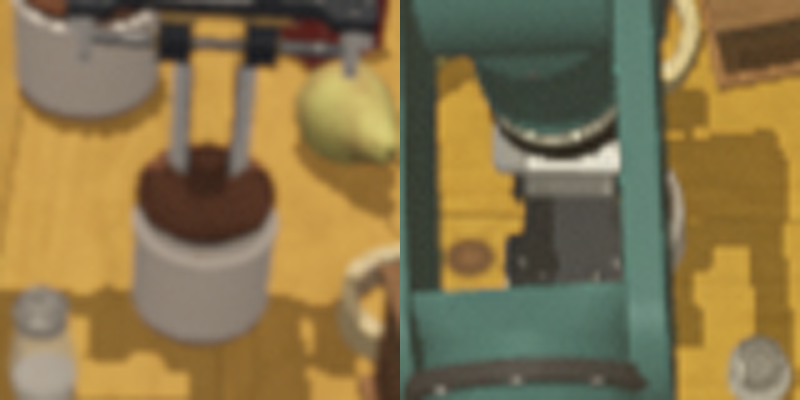

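>>> {"op": "arm_command", "data": {"series": "0 0 0 0 0.005 0 0.01"}}

```text
time: 27.7
tool_pos: [0.6605, 0.097, 0.0824]
ee_rot: [-1.571, -0.002, 0.0]
wrist_force: [0.1, -0.8, 0.1]
width: 0.0251
```

```bash
python3 -c "
from bench import robot
robot.snapshot('top')"; python3 go.py .660 .097 .0765 0
```

```text
now [0.6601 0.0966 0.0811] [-1.5721 -0.001   0.0002] F [ 2.3533 -1.8594 -1.5218] w 0.0251 t 27.75
turn [0.001 0.    0.001] shift(cur tool) [-0.0001  0.0046  0.0004] dist 0.005 shift(goal tool) [-0.0001  0.0046  0.0004]
```

>>> {"op": "arm_command", "data": {"series": "0.001 0 0.001 0.0003 0.002 -0.0003 0.01"}}

```text
time: 27.85
tool_pos: [0.6607, 0.0963, 0.0794]
ee_rot: [-1.571, -0.001, 0.0]
wrist_force: [-0.8, -0.1, -0.7]
width: 0.0252
```

```bash
python3 look.py f6; python3 go.py .660 .097 .0765 0
```

```text
side [355 169]
top [275 160]
27.95 [0.6603 0.0962 0.0788] [-1.571   0.0004  0.0001] [-0.6331  0.4878 -0.6717] 0.02480041015213481
now [0.6603 0.0962 0.0788] [-1.571   0.0004  0.0001] F [-0.6331  0.4878 -0.6717] w 0.0248 t 27.95
turn [ 0.  0. -0.] shift(cur tool) [-0.0003  0.0023  0.0008] dist 0.002 shift(goal tool) [-0.0003  0.0023  0.0008]
```

View pics/f6.png

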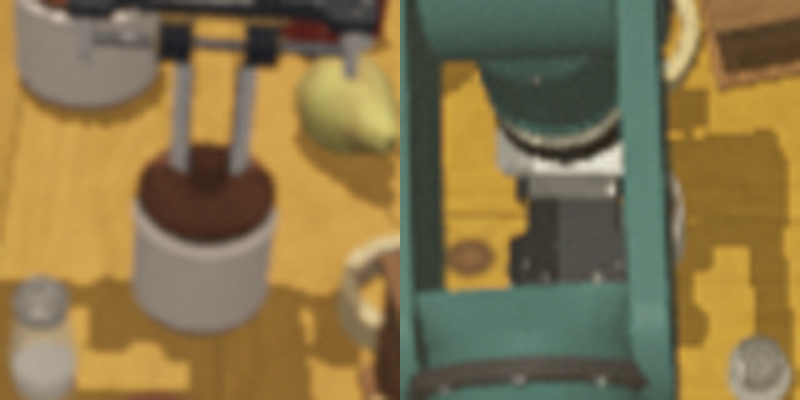

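Fine, no contact force. Continue.

>>> {"op": "arm_command", "data": {"series": "0 0 0 0 0.0025 0 0.01"}}

```text
time: 28.05
tool_pos: [0.6606, 0.0963, 0.0767]
ee_rot: [-1.571, -0.0, 0.0]
wrist_force: [-0.3, 0.7, -0.7]
width: 0.0253
```

```bash
python3 -c "
from bench import robot
robot.snapshot('side')"; python3 go.py .660 .0965 .0753 0
```

```text
now [0.6603 0.0962 0.0759] [-1.571   0.0006  0.    ] F [ 0.733  -1.1885 -0.3354] w 0.0251 t 28.1
turn [ 0.     0.    -0.001] shift(cur tool) [-0.0003  0.0006  0.0003] dist 0.001 shift(goal tool) [-0.0003  0.0006  0.0003]
```

>>> {"op": "arm_command", "data": {"series": "0 0 0 0 0.0013 0 0.01"}}

```text
time: 28.2
tool_pos: [0.6603, 0.0961, 0.0749]
ee_rot: [-1.571, 0.001, 0.0]
wrist_force: [-2.8, -1.0, 6.4]
width: 0.0252
```

```bash
python3 go.py .660 .0965 .0753 0
```

```text
now [0.6603 0.0961 0.0749] [-1.5711  0.0005  0.0001] F [-2.7573 -0.9648  6.4049] w 0.0252 t 28.2
turn [ 0.     0.    -0.001] shift(cur tool) [-0.0003 -0.0004  0.0004] dist 0.001 shift(goal tool) [-0.0003 -0.0004  0.0004]
```

Seated contact. Release, lift, and back away so both cameras see everything.

>>> {"op": "arm_command", "data": {"series": "0 0 0 0 0 0 0.05;0 0 0 0 0 0 0.05;0 0 0 0 0 0 0.05;0 0 0 0 -0.002 0 0.05;0 0 0 0 -0.01 0 0.05;0 0 0 0 -0.03 0 0.05;0 0 0 0 -0.04 0 0.05;0 0 0 0 -0.04 0 0.05;0 0 0 0 -0.03 0 0.05"}}

```text
time: 29.1
tool_pos: [0.6571, 0.0963, 0.227]
ee_rot: [-1.571, 0.013, 0.0]
wrist_force: [0.1, -0.9, 0.2]
width: 0.0502
```

```bash
python3 look.py g1 .661 .097 .08; python3 go.py .35 -.05 .22 0
```

```text
side [355 168]
top [275 160]
29.2 [0.6594 0.0965 0.2314] [-1.5707  0.0036  0.0004] [ 0.4292 -0.8223  0.6037] 0.049861550182506244
now [0.6594 0.0965 0.2314] [-1.5707  0.0036  0.0004] F [ 0.4292 -0.8223  0.6037] w 0.0499 t 29.2
turn [-0.     0.    -0.004] shift(cur tool) [-0.3094  0.0125 -0.1464] dist 0.342 shift(goal tool) [-0.3094  0.0114 -0.1465]
```

View pics/g1.png

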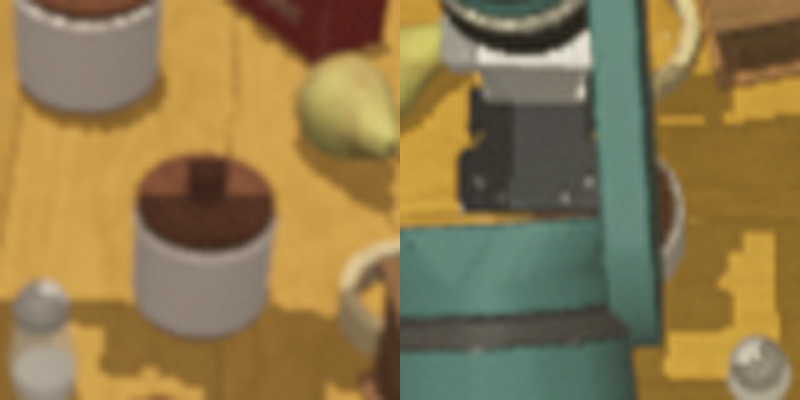

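Medium lid is down. Backing off to free the views: back in x, then to the right.

>>> {"op": "arm_command", "data": {"series": "0 0 0 -0.03 0 0 0.05;0 0 0 -0.04 0 -0.01 0.05;0 0 0 -0.04 0 -0.015 0.05;0 0 0 -0.04 0 -0.02 0.05;0 0 0 -0.04 0 -0.025 0.05;0 0 0 -0.035 0 -0.03 0.05;0 0 0 -0.025 0 -0.035 0.05;0 0 0 -0.02 0 -0.04 0.05;0 0 0 -0.01 0 -0.04 0.05;0 0 0 -0.01 0 -0.04 0.05;0 0 0 0 0 -0.04 0.05;0 0 0 0 0 -0.04 0.05"}}

```text
time: 30.4
tool_pos: [0.3557, -0.2436, 0.2232]
ee_rot: [-1.571, 0.009, 0.011]
wrist_force: [0.2, -0.4, 0.9]
width: 0.0499
```

```bash
python3 go.py .26 -.42 .22 0
```

```text
now [ 0.3557 -0.2436  0.2232] [-1.571   0.0095  0.011 ] F [ 0.2123 -0.3923  0.8659] w 0.0499 t 30.4
turn [ 0.     0.011 -0.009] shift(cur tool) [-0.0977  0.0042 -0.1753] dist 0.201 shift(goal tool) [-0.0957  0.0032 -0.1764]
```

>>> {"op": "arm_command", "data": {"series": "0 0.011 -0.009 -0.02 0 -0.035 0.05;0 0 0 -0.02 0 -0.04 0.05;0 0 0 -0.02 0 -0.04 0.05;0 0 0 -0.02 0 -0.04 0.05;0 0 0 -0.02 0 -0.04 0.05"}}

```text
time: 30.9
tool_pos: [0.2515, -0.4446, 0.2186]
ee_rot: [-1.566, 0.001, 0.001]
wrist_force: [1.3, -0.7, 0.5]
width: 0.05
```

```bash
python3 - <<'E'
from h import *
for n,b in (('side',(105,335,190,410)),('top',(140,275,180,450))):
    im=robot.snapshot(n); cv2.imwrite(f'pics/{n}_fin.png',im); c=im[b[0]:b[1],b[2]:b[3]]
    cv2.imwrite(f'pics/fin_{n}.png',cv2.resize(c,None,fx=2.6 if n=='side' else 2.95,fy=2.6 if n=='side' else 2.95,interpolation=cv2.INTER_CUBIC))
print(robot.get_obs()['time'],robot.get_obs()['tool_pos'])
E
```

```text
31.0 [ 0.2496 -0.4467  0.217 ]
```

View pics/fin_side.png

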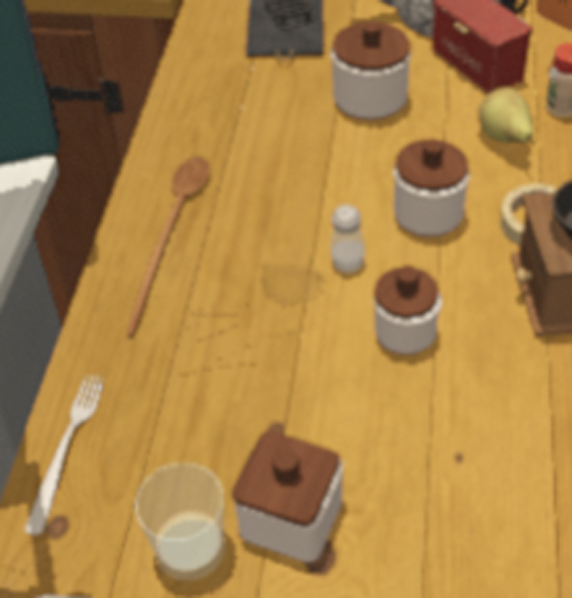

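View pics/fin_top.png

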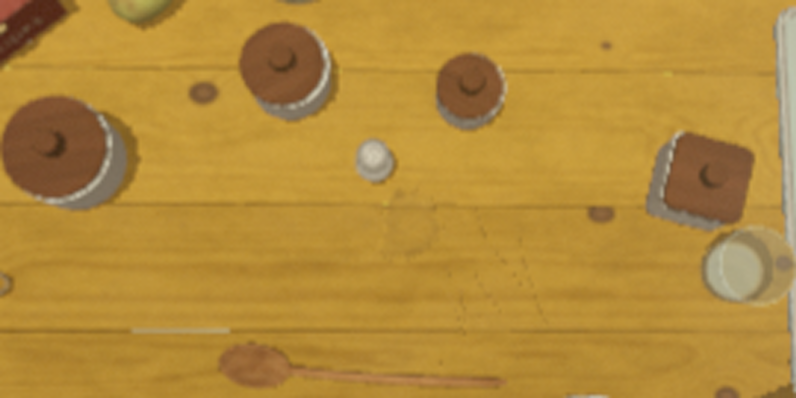

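```bash
python3 - <<'E'
from h import *
a=cv2.imread('pics/side0.png');b=cv2.imread('pics/side_fin.png')
L=[]
for X in([.567,.329,.07],[.661,.097,.06],[.643,-.102,.05],[.543,-.35,.05]):
    u=proj('side',X)[0].astype(int); L.append(np.vstack([cv2.resize(i[u[1]-22:u[1]+22,u[0]-22:u[0]+22],(198,198),interpolation=cv2.INTER_CUBIC) for i in(a,b)]))
cv2.imwrite('pics/z.png',np.hstack(L))
# displacement of bystanders/jars by template match
for nm,X in(('shaker',[.556,-.004,.04]),('glass',[.45,-.40,.03])):
    for n in('side','top'):
        A=cv2.imread(f'pics/{n}0.png');B=cv2.imread(f'pics/{n}_fin.png');u=proj(n,X)[0].astype(int)
        r=cv2.matchTemplate(B[u[1]-24:u[1]+24,u[0]-24:u[0]+24],A[u[1]-16:u[1]+16,u[0]-16:u[0]+16],cv2.TM_CCOEFF_NORMED); print(nm,n,cv2.minMaxLoc(r)[1],np.array(cv2.minMaxLoc(r)[3])-8)
for nm,X in(('L',[.567,.329,.02]),('M',[.661,.097,.02]),('S',[.643,-.102,.02]),('Q',[.543,-.35,.02])):
    A=cv2.imread('pics/side0.png');B=cv2.imread('pics/side_fin.png');u=proj('side',np.array(X)-[0,.045,0])[0].astype(int)
    r=cv2.matchTemplate(B[u[1]-12:u[1]+16,u[0]-24:u[0]+24],A[u[1]-6:u[1]+10,u[0]-18:u[0]+18],cv2.TM_CCOEFF_NORMED); print(nm,cv2.minMaxLoc(r)[1],np.array(cv2.minMaxLoc(r)[3])-6)
E
```

```text
shaker side 0.8452962040901184 [0 0]
shaker top 0.9962754249572754 [0 0]
glass side 0.999610960483551 [0 0]
glass top 0.8082601428031921 [0 0]
L 0.9993129372596741 [0 0]
M 0.9994500875473022 [0 0]
S 0.9994102120399475 [0 0]
Q 0.9872533082962036 [0 0]
```

View pics/z.png

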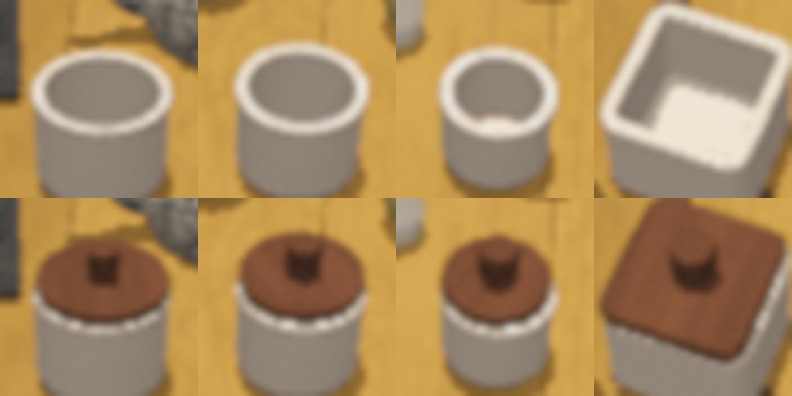

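The before/after crops show all four flanges level on their rims. Neither the jars nor the bystanders shifted (0 px). Handing in.

```bash
python3 -c "
from bench import robot
print(robot.close_job())"
```

```text
the job is handed in; nothing more can be done
None
```

All four lids are on their jars, and the job was handed in at about 31 s of the 109 s allowed. I placed them in the order square, large, small, medium.

- **Seating:** Each lid went down in small steps until a light touch, 3–6.5 N upward on the wrist. Contact came within about 0.5 mm of the tool height expected for a seated lid.
- **Final pictures:** Both cameras show every flange level on its rim. Jars, salt shaker and glass have not moved (0 px shift against the first pictures). The shaker in the side view and the glass in the top view matched less well (0.81–0.85), but in the same place.
- **Missed grasp:** My first grip on the square lid closed above the knob. The finger tips are about 20 mm higher than the reported TCP suggests, so I gripped every lid lower after that. That miss moved nothing.
- **Camera disagreement:** The side camera showed raised lids about 2 px higher than the tool pose and top camera did. I relied on the tool pose and contact force instead.

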